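# Empty the glass catch tray and clamp it back on its board

## Robot

A 7-joint arm with a two-finger parallel gripper is mounted at the origin on the work surface. World frame = base frame: x ahead of the robot, y to its left, z up, the work surface at z = 0. Lengths are in m, angles in rad, forces in N, time in s.
With the tool pointing down it reaches from about 0.425 to 0.825 m from the base axis. Payload 3.6 kg.
Tool frame: the origin (TCP) lies midway between the tips of the shut fingers; the grasp point (between the pads) lies 19 mm behind it; z points along the fingers, y is the line along which they close (so a half turn about z gives the same grasp; the last joint's range is limited). The gripper opens to 85 mm and grips with 20 to 120 N. Pads are 22 mm wide; open, the fingers measure 114 mm over their backs; the gripper's body (76 mm by 85 mm) begins 54 mm behind the grasp point. The pads swing forward as they close: fully open they stand 13 mm farther back than shut.
Start: joints at [-1.321, 0.615, -0.013, 1.423, 0.008, 1.103, -0.04], TCP at [0.177, 0.625, 0.231] pointing down, gripper open.
Joint ranges: [-3.12, 3.12], [-0.3, 2.06], [-1.34, 1.32], [0.26, 2.42], [-1.36, 4.5], [0.01, 1.98], [-2.84, 2.84]. Speed limits (rad/s): [2.79, 2.79, 3.14, 3.14, 3.14, 3.14, 3.14].

## Interface

Orientations are given as [roll, pitch, yaw] about the fixed x, y, z axes, in that order (R = Rz(yaw) Ry(pitch) Rx(roll)).
In Python, from station import manip gives the robot as it stands. The module is installed in compiled form; this text tells all that it offers.
- The arm moves only by the tool servo_tool, never from a script. Its argument "motion" is one flat list of numbers, 5 for each row, row after row: the shift along the tool's x, y, z in units of 25 mm (1.0 is 25 mm), then the turn about the tool's z in rad, then the finger opening in mm, from 0 to 85.4. In form: [x, y, z, spin, fingers, x, y, z, spin, fingers, ...]. A call has 1 to 20 rows; each row is the pose to reach, as a shift and turn from the pose commanded when the call began, along the tool's axes at that moment; what a row does not reach only later rows make up. A row lasts 1/12 s, in which the tool goes at most 41.7 mm and 7.16 degrees, less where a joint would pass 70% of its speed; a pose out of reach is approached as far as the arm can. A call with a gripper value outside its range is refused whole. The fingers move at their own pace and stop on an object; "force" is the grip in N (left out, the last holds). Time passes only in rows, so rows that repeat a pose let the fingers close. It gives the time, the measured TCP pose, the force, the opening and the grip force at its end, in the units of the state.
- manip.read_state(): the state, without advancing time (a new reading comes with each control period).
- manip.snapshot(name): name is "scene" or "top"; returns (picture, depth): 400x640x3 uint8, red, green, blue; 400x640 float32, m along the optical axis (not along the pixel's ray), 0 where there is no reading.
- manip.calibration(name): a dict with "mtx" (3x3 intrinsics, pixels), "dist_coeffs" ([k1, k2, p1, p2, k3] as OpenCV has them; the pictures are not rectified), "extrinsics" (4x4, takes a point from camera to world coordinates). Camera axes: x right, y down, z forward; pixel columns grow to the right and rows downward; lengths in m; the calibration is good to about 2 mm. A picture is of the moment at which its call begins. calibration takes no time and is no camera call.
- manip.sign_off(): hands the job in; it is judged then, once.
The state is a dict: "time_s": time; "joint_pos": joint angles; "qd": joint speeds; "tau": joint torques, N m; "eef_pos": TCP position; "eef_rot": TCP orientation; "wrist_force": force on the tool from outside, world axes, zero at the start; "moment": the same for the moment, N m; "width": opening from 0.0 (shut) to 1.0 (fully open); "grip_force": force on a finger pad.
Only numpy, scipy, OpenCV 4.12 (cv2) and the standard library are available. Lean on these libraries where they do the work, as an engineer would, in place of code of your own. Each camera call takes 0.05 s, during which the arm holds its last target. There are 200 camera calls.

## Task

Lift the catch tray by its handle and tip all the glass chunks into the steel bin, with the tray's lip inside the bin's outline and no more than a hand's breadth above its rim. Set the empty tray flat back on its board the way round it stood, lip towards the clamp, and then swing the clamp arm over until its rubber foot rests on the lip. Leave the other things on the bench where they are.

Things in the scene. Friction and masses are not known exactly. Their poses are not given: they have to be found in the camera images.
- tray: bare metal pan, 150 (x) x 130 (y), floor 5 thick, walls 4 thick reaching 50 high at both sides and at the back (+x); the front (-x) has no wall: there the floor runs on as a flat lip 110 wide and 60 long, to x = -135. A handle spans it in y over the middle. Origin: centre of the underside of the 150 x 130 pan, z up when it stands level. About 0.3 kg empty, up to 0.9 kg full
- tray_grip (a point): centre of the tray's wooden hand grip, 110 above the tray's underside: a flat bar 14 thick, 30 tall, about 118 long in tray y between two thin upright straps. The bar leans 30 degrees: its upper edge is towards the tray's back (+x), so fingers take it squarely when they point down and 30 degrees towards the lip (hand leaning towards the back). Axes as the tray's
- tray_lip (a point): middle of the front edge of the tray's lip, at x = -135, z = 5 of the tray. Axes as the tray's
- chunk0: green cast-glass chunk 62 x 40 x 26. It starts lying in the tray. Origin: centre of its underside as it lay at the start
- chunk1: green cast-glass chunk 60 x 44 x 30. It starts lying in the tray. Origin: centre of its underside as it lay at the start
- chunk2: green cast-glass chunk of L-like outline, 64 x 43 x 28. It starts lying in the tray. Origin: centre of its underside as it lay at the start
- chunk3: green cast-glass chunk 60 x 38 x 24. It starts lying in the tray. Origin: centre of its underside as it lay at the start
- bin: fixed open-topped dark steel bin, 240 (x) x 220 (y) x 120 high, walls 5 thick. Origin: centre of its underside
- station: fixed plywood board, 10 thick, 185 (x) x 160 (y) on which the tray starts, with a narrower tail towards -x that carries the hold-down clamp. Its x and y axes are those of a tray that stands rightly on it (lip towards -x)
- tray_place (a point): point on the board's top where the middle of the tray's underside belongs; axes as the station's
- clamp_hinge (a point): on the clamp's hinge axis (along station y), 185 towards -x from tray_place and 45 above the bench; axes as the station's
- clamp_grip (a point): centre of the clamp's black cylindrical grip, diameter 28, 36 long along station y, so that fingers that close along station y take it by its end faces. It is 85 along the arm from the hinge and 50 above the arm (99 from the hinge axis). The arm is 18 wide and carries a rubber foot, diameter 22, 80 from the hinge, whose underside is 30 below the arm's middle line
- clamp (a joint): angle of the clamp arm, rad: 0 when the arm is level with its foot resting on the lip of a tray that stands on the board (it drops to -0.2 if nothing is under it), growing as the arm swings up and back; about 1.7 fully open, where it starts. It stays open by its own weight beyond about 1.45 and falls shut below that
- pliers: pliers with red grips, 165 x 52 x 16, lying; bystander, to be left alone
- grozer: all-steel dark pliers, 165 x 52 x 16, lying; bystander, to be left alone
- jar: glass screw-top jar, diameter 68, 75 high; bystander, to be left alone
- cutter: brush with a handle, lying; bystander, to be left alone
- foil: copper foil ring, outer diameter 80, 22 high; bystander, to be left alone
- block: pale wooden block 110 x 50 x 35; bystander, to be left alone
- hammer: hammer, lying; bystander, to be left alone
Things that resemble listed ones, but are neither listed nor needed, are in the scene too. Leave any pink look-alike of the tray alone. Leave any purple look-alike of the chunk3 alone.

How it is judged:
By the outcome, as a careful person would: the job done as asked, in the order asked, and still so for the second after the job is handed in, with the robot touching nothing.
It also fails if it takes over 61 s, if anything falls off the work surface, if the arm or the gripper's body presses on something with over 40 N, if the wrist force passes 120 N, or if a joint passes its speed limit or range.

## Working session

There is one attempt and no reset: what is moved stays moved. The work goes in short steps, Python scripts to look and compute and a tool call to move; the robot and the scene stay as the last step left them, time stands still between calls to the robot, and variables do not carry over. Pictures are saved under pics/ and viewed, at most 10 in all, crops included, and the job is handed in when it is done.

Besides the shell and the picture viewer there is one more tool, called after ">>>" by a JSON object that holds its "method" and its "body", one argument or row to a line. servo_tool: Moves the arm, as the interface text tells. Its arguments: {"type":"object","properties":{"motion":{"type":"array","items":{"type":"number"}},"force":{"type":"number"}},"required":["motion"]}

```bash
mkdir -p pics; cat > h.py <<'E'
import numpy as np, cv2
from scipy.spatial.transform import Rotation as R
from station import manip
def snap(n,tag):
    p,d=manip.snapshot(n); cv2.imwrite(f'pics/{tag}.png',p[:,:,::-1]); np.savez(f'pics/{tag}.npz',p=p,d=d); return p,d
def pts(n,d):
    c=manip.calibration(n);h,w=d.shape
    u,v=np.meshgrid(np.arange(w),np.arange(h))
    q=cv2.undistortPoints(np.stack([u,v],-1).reshape(-1,1,2).astype(float),c['mtx'],c['dist_coeffs']).reshape(h,w,2)
    P=np.dstack([q*d[...,None],d]); E=c['extrinsics']
    return P@E[:3,:3].T+E[:3,3]
E
python3 - <<'E'
from h import *
for n in('top','scene'):
    p,d=snap(n,n+'0'); print(manip.calibration(n)['extrinsics'].round(3).tolist())
print(manip.read_state())
E
```

```text
[[-0.019, -0.992, 0.127, 0.358], [-1.0, 0.022, 0.019, -0.026], [-0.022, -0.127, -0.992, 1.208], [0.0, 0.0, 0.0, 1.0]]
[[-0.467, 0.661, -0.588, 1.265], [0.884, 0.356, -0.302, 0.373], [0.01, -0.661, -0.751, 1.026], [0.0, 0.0, 0.0, 1.0]]
{'time_s': 0.1, 'joint_pos': array([-1.3214638 ,  0.61586435, -0.01263362,  1.42474756,  0.00808823,
        1.10341013, -0.04041885]), 'qd': array([ 0.00031938, -0.00406204,  0.00138103, -0.00430649, -0.00172025,
       -0.00028499,  0.00011015]), 'tau': array([ 1.26010771e-03, -4.70381320e+01,  2.60400670e-01, -1.71570128e+01,
        1.01366494e-02,  5.88113267e-03, -8.45031565e-06]), 'eef_pos': array([0.17681399, 0.62476738, 0.23022383]), 'eef_rot': array([-3.13921290e+00,  1.03641774e-05,  2.86581550e+00]), 'wrist_force': array([-0.20532096,  0.40096068,  0.46035778]), 'moment': array([ 0.03642727, -0.05364761, -0.04960257]), 'grip_force': 0.0, 'width': 1.0012414403145846}
```

View pics/top0.png

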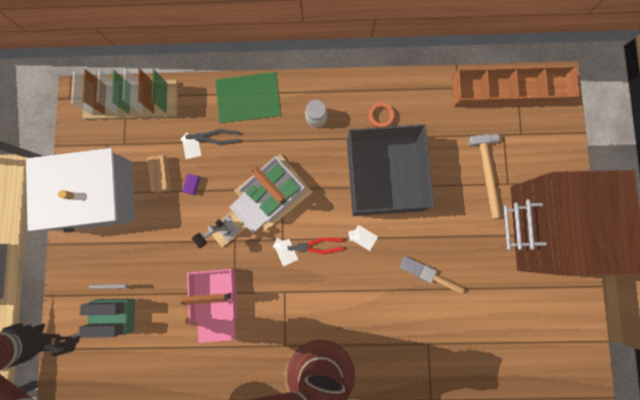

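View pics/scene0.png

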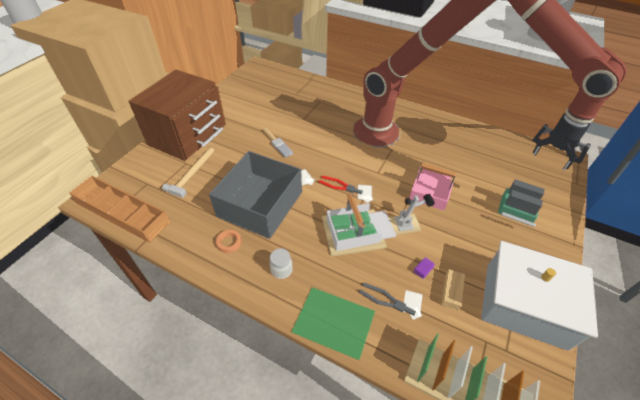

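The top view shows the tray at about (270,190) with its lip to the lower left, and the open clamp at about (225,225). The bin is at (390,170) and the pink decoy tray at (212,305). The scene view agrees.

```bash
python3 - <<'E'
from h import *
for n,roi in(('top',(180,320,140,260)),('scene',(300,450,180,270))):
    f=np.load(f'pics/{n}0.npz');p,d=f['p'],f['d'];P=pts(n,d)
    hsv=cv2.cvtColor(p,cv2.COLOR_RGB2HSV)
    u0,u1,v0,v1=roi
    m=np.zeros(d.shape,bool);m[v0:v1,u0:u1]=1;m&=d>0
    z=P[...,2]
    print(n,'bench z',np.median(z[m&(abs(z)<.008)]))
    def rect(mm,t):
        q=P[mm][:,:2]
        if len(q)<8: print(t,len(q));return
        r=cv2.minAreaRect(q.astype(np.float32)*1000); print(t,len(q),np.round(r[0],0),np.round(r[1],0),round(r[2],1),'z',np.percentile(z[mm],[5,50,95]).round(3),'mean',q.mean(0).round(4))
    near=np.hypot(P[...,0]-.52,P[...,1]-.16)<.3
    rect(m&(z>.048)&(z<.075)&(hsv[...,1]<60),'walls')
    brown=(hsv[...,0]<15)&(hsv[...,1]>110)
    rect(m&brown&(z>.095)&(z<.15),'bar')
    rect(m&(hsv[...,1]<50)&(hsv[...,2]>110)&(z>.008)&(z<.024),'lip')
    rect(m&(z>.025)&(hsv[...,2]<60),'clampgrip')
    mb=(d>0)&(z>.105)&(z<.135)
    mb[:, :]&=(hsv[...,2]<130)
    if n=='top': mb[:,:330]=0;mb[:,450:]=0;mb[:110]=0;mb[230:]=0
    else: mb[:,:205]=0;mb[:,305:]=0;mb[:145]=0;mb[240:]=0
    rect(mb,'bin')
    c=p[v0:v1,u0:u1,::-1]; cv2.imwrite(f'pics/c_{n}.png',cv2.resize(c,None,fx=5,fy=5,interpolation=cv2.INTER_CUBIC)[:600,:800])
E
```

```text
top bench z -0.0005622924685418917
walls 292 [512. 181.] [130. 272.] 41.0 z [0.05  0.058 0.063] mean [0.5356 0.1454]
bar 369 [472. 230.] [122. 269.] 40.2 z [0.114 0.13  0.136] mean [0.5399 0.1527]
lip 1336 [541. 228.] [363. 291.] 79.4 z [0.01  0.014 0.019] mean [0.5006 0.1938]
clampgrip 101 [458. 218.] [ 35. 265.] 28.8 z [0.125 0.131 0.137] mean [0.4085 0.3072]
bin 775 [ 594. -212.] [240. 221.] 2.5 z [0.107 0.118 0.122] mean [ 0.5961 -0.2222]
scene bench z -0.0006831398629179031
walls 406 [549. 108.] [207. 411.] 7.2 z [0.049 0.057 0.068] mean [0.5453 0.1556]
bar 145 [469. 212.] [120. 256.] 48.5 z [0.12  0.132 0.136] mean [0.5511 0.1413]
lip 831 [446. 141.] [290. 421.] 41.4 z [0.01  0.014 0.021] mean [0.4985 0.2025]
clampgrip 77 [427. 305.] [33. 86.] 41.0 z [0.121 0.131 0.135] mean [0.4146 0.3208]
bin 757 [ 596. -210.] [244. 223.] 2.1 z [0.106 0.115 0.121] mean [ 0.6042 -0.2069]
```

View pics/c_top.png

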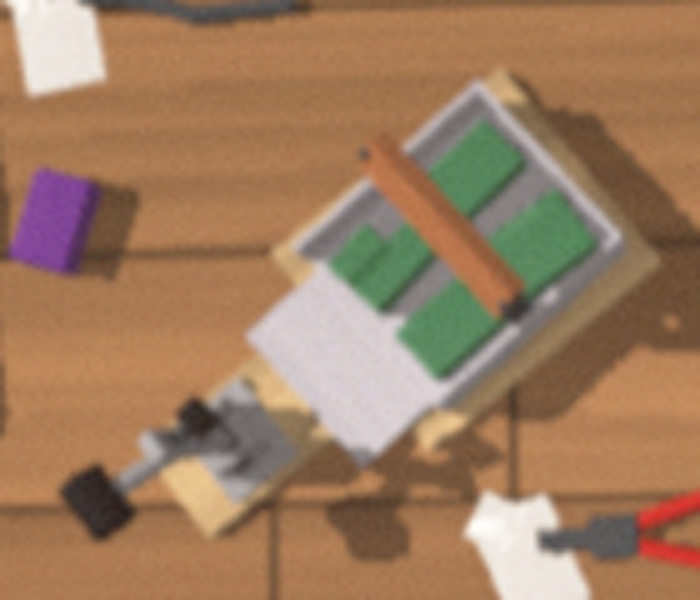

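View pics/c_scene.png

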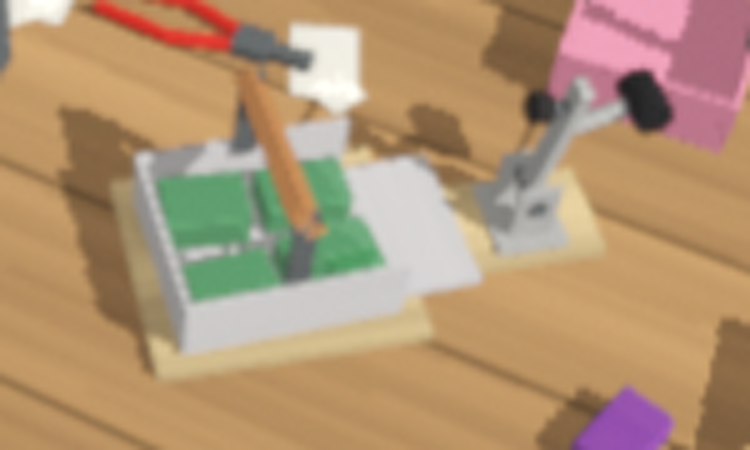

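The crops show the tray and clamp clearly. In the top crop the lip's front corners are at about (247,335) and (365,465), and the bar runs from (370,150) to (512,305). I'll cast those rays.

```bash
cat >> h.py <<'E'
def cast(n,uv,z):
    c=manip.calibration(n);q=cv2.undistortPoints(np.array(uv,float).reshape(-1,1,2),c['mtx'],c['dist_coeffs']).reshape(-1,2)
    r=np.c_[q,np.ones(len(q))]@c['extrinsics'][:3,:3].T;o=c['extrinsics'][:3,3]
    return o+r*((z-o[2])/r[:,2])[:,None]
E
python3 - <<'E'
from h import *
def t(l,z): return cast('top',[(180+a/5-.4,140+b/5-.4) for a,b in l],z)[:,:2]
W=t([(482,85),(622,240)],.06);L=t([(247,335),(365,465)],.015);B=t([(500,70),(660,258)],.01);Bf=t([(275,252),(430,450)],.01);H=t([(372,148),(515,300)],.132)
for k in 'WLB': 
    a=locals()[k];print(k,a.round(4).tolist(),a.mean(0).round(4),np.linalg.norm(a[1]-a[0]).round(4))
ax=W.mean(0)-L.mean(0);print('yaw x',np.degrees(np.arctan2(ax[1],ax[0])),np.linalg.norm(ax))
for k in (W,L,B,H): v=k[0]-k[1];print('yaw',np.degrees(np.arctan2(v[1],v[0]))-90)
u=ax/np.linalg.norm(ax);print('origin from L',L.mean(0)+.135*u,'from W',W.mean(0)-.075*u,'board ctr',B.mean(0),Bf.mean(0),'bar',H.mean(0))
# bar by colour with tight mask
f=np.load('pics/top0.npz');p,d=f['p'],f['d'];P=pts('top',d);hsv=cv2.cvtColor(p,cv2.COLOR_RGB2HSV)
m=(P[...,2]>.1)&(P[...,2]<.15)&(np.hypot(P[...,0]-.54,P[...,1]-.15)<.09)&(hsv[...,1]>100)
q=P[m];r=cv2.minAreaRect(q[:,:2].astype(np.float32)*1000);print(r,q.mean(0),np.percentile(q[:,2],[2,50,98]))
th=np.arctan2(u[1],u[0])
m2=(P[...,2]>.09)&(P[...,2]<.17)&(np.hypot(P[...,0]-.41,P[...,1]-.31)<.05)&(hsv[...,2]<80)
q=P[m2];print('clampgrip',q.mean(0),np.percentile(q,[3,97],axis=0))
E
```

```text
W [[0.6458, 0.1193], [0.5493, 0.0363]] [0.5975 0.0778] 0.1273
L [[0.5026, 0.2714], [0.421, 0.1981]] [0.4618 0.2347] 0.1097
B [[0.6677, 0.1142], [0.5458, 0.0156]] [0.6067 0.0649] 0.1569
yaw x -49.13636081088498 0.20747389203232763
yaw -49.2899129632847
yaw -48.069147352331406
yaw -51.01951399890755
yaw -47.761058502539086
origin from L [0.55012585 0.1326173 ] from W [0.54847311 0.13452771] board ctr [0.60673105 0.06489816] [0.49229472 0.20725675] bar [0.54891056 0.13251272]
((551.4651489257812, 136.1207733154297), (121.99507141113281, 24.410099029541016), 40.720855712890625) [0.55121361 0.13564384 0.12754591] [0.11226986 0.13012281 0.13734528]
clampgrip [0.40254443 0.31837526 0.12920394] [[0.38113981 0.27146582 0.11285746]
 [0.4377549  0.33998258 0.13681279]]
```

```bash
cat >> h.py <<'E'
def go(xyz,ty=None):
    "units to move so TCP at xyz and tool y points at world angle ty (deg)"
    s=manip.read_state();M=R.from_euler('xyz',s['eef_rot']).as_matrix()
    v=M.T@(np.array(xyz)-s['eef_pos'])/.025
    a=np.degrees(np.arctan2(M[1,1],M[0,1])); sp=0 if ty is None else -np.radians((ty-a+180)%360-180)
    print('xyz units',v.round(2),'spin',round(sp,3),'now ty',a.round(1),'tilt',np.degrees(np.arccos(-M[2,2])).round(2),s['eef_pos'].round(4),'t',s['time_s'],'j',s['joint_pos'].round(2))
E
python3 -c "
from h import *
go([.55,.133,.21],-49.2)"
```

```text
xyz units [-19.72 -14.86   0.84] spin 2.154 now ty 74.2 tilt 0.14 [0.1768 0.6248 0.2302] t 0.1 j [-1.32  0.62 -0.01  1.42  0.01  1.1  -0.04]
```

>>> {"method": "servo_tool", "body": {
  "motion": [-19.72,-14.86,0.84,2.154,70,-19.72,-14.86,0.84,2.154,70,-19.72,-14.86,0.84,2.154,70,-19.72,-14.86,0.84,2.154,70,-19.72,-14.86,0.84,2.154,70,-19.72,-14.86,0.84,2.154,70,-19.72,-14.86,0.84,2.154,70,-19.72,-14.86,0.84,2.154,70,-19.72,-14.86,0.84,2.154,70,-19.72,-14.86,0.84,2.154,70,-19.72,-14.86,0.84,2.154,70,-19.72,-14.86,0.84,2.154,70,-19.72,-14.86,0.84,2.154,70,-19.72,-14.86,0.84,2.154,70,-19.72,-14.86,0.84,2.154,70,-19.72,-14.86,0.84,2.154,70,-19.72,-14.86,0.84,2.154,70,-19.72,-14.86,0.84,2.154,70,-19.72,-14.86,0.84,2.154,70,-19.72,-14.86,0.84,2.154,70]
}}

```text
time_s: 1.77
eef_pos: [0.5498, 0.1344, 0.21]
eef_rot: [-3.141, 0.001, 0.716]
wrist_force: [0.2, 1.1, 0.9]
width: 0.821
grip_force: 0.0
```

```bash
python3 -c "
from h import *
go([.55,.133,.101],-49.2)"
```

```text
xyz units [-0.03  0.05  4.36] spin 0.003 now ty -49.0 tilt 0.05 [0.5498 0.1344 0.21  ] t 1.7667 j [-0.65  0.56  0.6   1.71 -0.37  0.98 -0.77]
```

>>> {"method": "servo_tool", "body": {
  "motion": [0,0.05,1.5,0.003,70,0,0.05,3,0.003,70,0,0.05,4.0,0.003,70,0,0.05,4.36,0.003,70,0,0.05,4.36,0.003,70,0,0.05,4.36,0.003,40,0,0.05,4.36,0.003,10,0,0.05,4.36,0.003,0,0,0.05,4.36,0.003,0,0,0.05,4.36,0.003,0,0,0.05,4.36,0.003,0,0,0.05,4.36,0.003,0],
  "force": 50
}}

```text
time_s: 2.77
eef_pos: [0.5511, 0.1343, 0.1033]
eef_rot: [-3.139, -0.003, 0.71]
wrist_force: [-1.2, 0.2, 5.6]
width: 0.285
grip_force: 48.6
```

```bash
python3 -c "
from h import *
p,d=snap('scene','s1');cv2.imwrite('pics/s1c.png',cv2.resize(p[120:290,270:470,::-1],None,fx=3,fy=3))
go([.55,.133,.30],-49.2)"
```

```text
xyz units [-0.05 -0.01 -7.87] spin -0.003 now ty -49.3 tilt 0.21 [0.5511 0.1343 0.1033] t 2.8167 j [-0.59  0.69  0.51  1.82 -0.48  0.75 -0.68]
```

View pics/s1c.png

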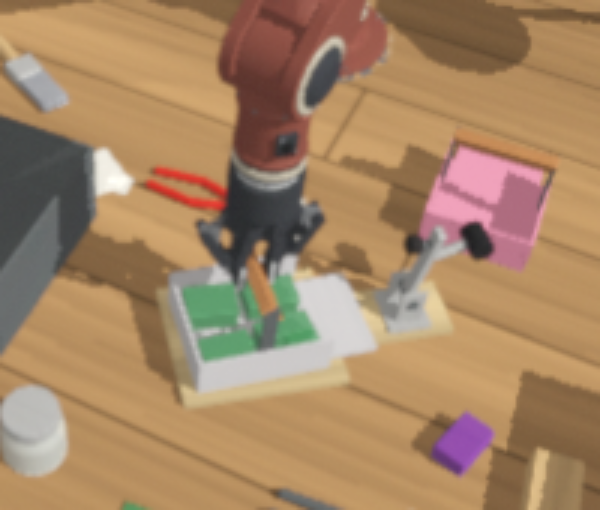

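The hand holds the bar and the tray is still flat on its board, with the lip at about (345,310) in the crop. I'll drop the grip force and lift a little, to see whether the tray tips.

>>> {"method": "servo_tool", "body": {
  "motion": [0,0,0,0,0,0,0,-0.2,0,0,0,0,-0.4,0,0,0,0,-0.6,0,0,0,0,-0.8,0,0,0,0,-0.8,0,0,0,0,-0.8,0,0],
  "force": 25
}}

```text
time_s: 3.4
eef_pos: [0.5517, 0.1319, 0.1218]
eef_rot: [3.14, -0.001, 0.708]
wrist_force: [1.1, -0.5, -3.4]
width: 0.264
grip_force: 27.4
```

```bash
cat >> h.py <<'E'
def lipwall(tag,c=(.55,.133),yaw=-49.2):
    "local-frame z of light-grey tray metal versus tray x, from both cameras"
    u=np.array([np.cos(np.radians(yaw)),np.sin(np.radians(yaw))])
    for n in('scene','top'):
        p,d=snap(n,tag+n);P=pts(n,d);hsv=cv2.cvtColor(p,cv2.COLOR_RGB2HSV)
        q=P[(d>0)&(hsv[...,1]<45)&(hsv[...,2]>120)];r=q[:,:2]-c
        x=r@u;y=r@np.array([-u[1],u[0]])
        for a in np.arange(-.16,.12,.02):
            k=(x>a)&(x<a+.02)&(abs(y)<.08)&(q[:,2]>-.02)&(q[:,2]<.45)
            if k.sum()>5: print(n,round(a+.01,2),k.sum(),np.percentile(q[k,2],[10,50,90]).round(3))
E
python3 -c "
from h import *
lipwall('l')
go([.55,.133,.30],-49.2)"
```

```text
scene -0.15 6 [0.012 0.014 0.017]
scene -0.13 8 [-0.002  0.001  0.008]
scene -0.11 131 [0.011 0.015 0.017]
scene -0.09 153 [0.014 0.017 0.02 ]
scene -0.07 126 [0.017 0.02  0.023]
scene -0.05 111 [0.024 0.051 0.222]
scene -0.03 73 [0.027 0.055 0.168]
scene -0.01 142 [0.036 0.138 0.429]
scene 0.01 162 [0.032 0.068 0.316]
scene 0.03 138 [0.036 0.067 0.314]
scene 0.05 112 [0.038 0.064 0.081]
scene 0.07 125 [0.041 0.066 0.084]
scene 0.09 218 [0.045 0.068 0.087]
top -0.11 108 [0.01  0.015 0.018]
top -0.09 151 [0.015 0.018 0.021]
top -0.07 168 [0.016 0.02  0.024]
top -0.05 131 [0.02  0.023 0.054]
top -0.03 64 [0.023 0.03  0.069]
top -0.01 49 [0.026 0.032 0.074]
top 0.01 45 [0.031 0.05  0.079]
top 0.03 64 [0.032 0.037 0.078]
top 0.05 68 [0.035 0.04  0.08 ]
top 0.07 114 [0.037 0.051 0.083]
top 0.09 155 [0.04  0.066 0.088]
xyz units [-0.02 -0.07 -7.13] spin -0.004 now ty -49.4 tilt 0.12 [0.5518 0.1319 0.1217] t 3.5 j [-0.6   0.67  0.53  1.81 -0.46  0.79 -0.7 ]
```

The tray tips about 8° and the lip stays on the board, so the low grip is turning the bar upright. If I take only the bar's upper edge, that turning moment almost vanishes. I'll set it down and regrip higher.

>>> {"method": "servo_tool", "body": {
  "motion": [0,0,0.3,0,0,0,0,0.6,0,0,0,0,0.75,0,0,0,0,0.75,0,25,0,0,0.75,0,45,0,0,0.4,0,45,0,0,0,0,45,0,0.05,0,0,30,0,0.05,0,0,0,0,0.05,0,0,0,0,0.05,0,0,0,0,0.05,-0.2,0,0,0,0.05,-0.4,0,0,0,0.05,-0.6,0,0,0,0.05,-0.6,0,0,0,0.05,-0.6,0,0],
  "force": 40
}}

```text
time_s: 4.83
eef_pos: [0.5506, 0.1326, 0.1357]
eef_rot: [-3.14, 0.002, 0.71]
wrist_force: [-0.2, 0.4, -5.9]
width: 0.179
grip_force: 37.9
```

```bash
python3 -c "
from h import *
lipwall('m')
go([.55,.133,.30],-49.2)" | grep -v '^scene'
```

```text
top -0.13 48 [0.005 0.015 0.017]
top -0.11 133 [0.012 0.015 0.019]
top -0.09 154 [0.014 0.017 0.021]
top -0.07 174 [0.015 0.019 0.024]
top -0.05 69 [0.018 0.029 0.064]
top -0.03 64 [0.02  0.025 0.067]
top -0.01 35 [0.021 0.048 0.07 ]
top 0.01 42 [0.024 0.045 0.071]
top 0.03 61 [0.025 0.03  0.07 ]
top 0.05 68 [0.026 0.032 0.072]
top 0.07 168 [0.029 0.055 0.077]
xyz units [-0.02 -0.05 -6.58] spin -0.003 now ty -49.3 tilt 0.15 [0.5507 0.1324 0.1356] t 4.9333 j [-0.61  0.65  0.54  1.79 -0.44  0.82 -0.71]
```

>>> {"method": "servo_tool", "body": {
  "motion": [0,0,-0.2,0,0,0,0,-0.4,0,0,0,0,-0.6,0,0,0,0,-0.6,0,0,0,0,-0.6,0,0,0,0,-0.6,0,0]
}}

```text
time_s: 5.43
eef_pos: [0.5525, 0.1313, 0.1518]
eef_rot: [3.14, -0.001, 0.708]
wrist_force: [0.4, -1.8, -5.0]
width: 0.164
grip_force: 38.7
```

```bash
python3 -c "
from h import *
lipwall('n')
go([.55,.133,.30],-49.2)" | grep -v '^scene'
```

```text
top -0.11 67 [0.009 0.015 0.019]
top -0.09 150 [0.015 0.018 0.021]
top -0.07 178 [0.019 0.022 0.025]
top -0.05 161 [0.024 0.027 0.056]
top -0.03 64 [0.028 0.034 0.075]
top -0.01 45 [0.031 0.045 0.079]
top 0.01 48 [0.038 0.048 0.083]
top 0.03 86 [0.04  0.045 0.085]
top 0.05 67 [0.045 0.05  0.094]
top 0.07 93 [0.05  0.065 0.096]
top 0.09 191 [0.055 0.085 0.102]
xyz units [-0.03 -0.1  -5.94] spin -0.004 now ty -49.4 tilt 0.08 [0.5524 0.1314 0.1516] t 5.5333 j [-0.62  0.63  0.56  1.78 -0.43  0.85 -0.72]
```

>>> {"method": "servo_tool", "body": {
  "motion": [0,0,0.3,0,0,0,0,0.6,0,0,0,0,0.9,0,0,0,0,1.2,0,0,0,0,1.2,0,30,0,0,1.2,0,50,0,0,0,0,60,0,0,-1.5,0,60,0,0,-3,0,60,0,0,-4.5,0,60]
}}

```text
time_s: 6.37
eef_pos: [0.551, 0.1326, 0.2645]
eef_rot: [-3.14, 0.002, 0.71]
wrist_force: [1.2, -0.1, 0.5]
width: 0.704
grip_force: 0.0
```

```bash
python3 -c "
from h import *
lipwall('o')
go([1.1,.26,.27])" | grep -v '^scene'
```

```text
top -0.13 88 [0.011 0.014 0.017]
top -0.11 161 [0.011 0.014 0.017]
top -0.09 198 [0.011 0.014 0.018]
top -0.07 198 [0.012 0.015 0.037]
top -0.05 74 [0.012 0.017 0.057]
top -0.03 98 [0.012 0.016 0.055]
top -0.01 59 [0.013 0.018 0.058]
top 0.01 31 [0.011 0.037 0.059]
top 0.03 82 [0.011 0.017 0.058]
top 0.05 77 [0.012 0.016 0.058]
top 0.07 219 [0.013 0.035 0.06 ]
xyz units [19.85 10.32  0.28] spin 0 now ty -49.3 tilt 0.73 [0.5554 0.1323 0.2698] t 6.4667 j [-0.67  0.51  0.64  1.63 -0.33  1.1  -0.81]
```

The tray is flat on its board again. Next I'll reach past the arm's range, high above the bench, to see whether the tool tilts there.

>>> {"method": "servo_tool", "body": {
  "motion": [20,10,0,0,60,20,10,0,0,60,20,10,0,0,60,20,10,0,0,60,20,10,0,0,60,20,10,0,0,60,20,10,0,0,60,20,10,0,0,60,20,10,0,0,60,20,10,0,0,60,20,10,0,0,60,20,10,0,0,60,20,10,0,0,60]
}}

```text
time_s: 7.55
eef_pos: [0.858, 0.2099, 0.2227]
eef_rot: [3.132, -0.027, 0.713]
wrist_force: [-1.3, 0.2, -0.6]
width: 0.701
grip_force: 0.0
```

```bash
python3 -c "
from h import *
go([.55,.133,.26],-49.2)"
```

```text
xyz units [-11.28  -5.72  -1.85] spin 0.001 now ty -49.1 tilt 1.64 [0.858  0.2099 0.2227] t 7.55 j [-0.36  1.25  1.32  0.26 -1.25  1.79 -0.96]
```

>>> {"method": "servo_tool", "body": {
  "motion": [0,0,0,0,60,0,0,0,0,60]
}}

```text
time_s: 7.72
eef_pos: [0.8582, 0.2071, 0.2253]
eef_rot: [3.128, -0.027, 0.709]
wrist_force: [0.7, -0.5, -0.5]
width: 0.703
grip_force: 0.0
```

```bash
python3 -c "
from h import *
go([.55,.133,.26],-49.2);print(manip.read_state()['eef_rot'])"
```

```text
xyz units [-11.24  -5.76  -1.77] spin -0.003 now ty -49.4 tilt 1.71 [0.8582 0.2071 0.2253] t 7.7167 j [-0.36  1.25  1.32  0.26 -1.25  1.79 -0.96]
[ 3.12843404 -0.02684807  0.70944188]
```

>>> {"method": "servo_tool", "body": {
  "motion": [-11.24,-5.76,-1.8,0,60,-11.24,-5.76,-1.8,0,60,-11.24,-5.76,-1.8,0,60,-11.24,-5.76,-1.8,0,60,-11.24,-5.76,-1.8,0,60,-11.24,-5.76,-1.8,0,60,-11.24,-5.76,-1.8,0,60,-11.24,-5.76,-1.8,0,60,-11.24,-5.76,-1.8,0,60,-11.24,-5.76,-1.8,0,60,-11.24,-5.76,-1.8,0,60]
}}

```text
time_s: 8.63
eef_pos: [0.547, 0.1325, 0.2625]
eef_rot: [3.133, -0.03, 0.707]
wrist_force: [0.7, 0.2, -0.2]
width: 0.696
grip_force: 0.0
```

```bash
python3 -c "
from h import *
go([.55,.133,.101],-49.2);print(manip.read_state()['eef_rot'])"
```

```text
xyz units [-0.09  0.01  6.46] spin -0.005 now ty -49.5 tilt 1.79 [0.547  0.1325 0.2625] t 8.6333 j [-0.97  0.75  1.31  1.68 -0.78  1.29 -0.37]
[ 3.13305296 -0.03007701  0.70710575]
```

The commanded pose takes on the achieved tilt, so pulling past the reach limit builds up a lasting tool tilt. I want the fingers to lean towards the lip, at azimuth 131°. Pulling inward at azimuth -49° should do that.

```bash
python3 -c "
from h import *
go([.30,-.345,.36],-49.2)"
```

```text
xyz units [-19.79   8.14  -4.43] spin -0.005 now ty -49.5 tilt 1.79 [0.547  0.1325 0.2625] t 8.6333 j [-0.97  0.75  1.31  1.68 -0.78  1.29 -0.37]
```

>>> {"method": "servo_tool", "body": {
  "motion": [-19.79,8.14,-4.43,0,60,-19.79,8.14,-4.43,0,60,-19.79,8.14,-4.43,0,60,-19.79,8.14,-4.43,0,60,-19.79,8.14,-4.43,0,60,-19.79,8.14,-4.43,0,60,-19.79,8.14,-4.43,0,60,-19.79,8.14,-4.43,0,60,-19.79,8.14,-4.43,0,60,-19.79,8.14,-4.43,0,60,-19.79,8.14,-4.43,0,60,-19.79,8.14,-4.43,0,60,-19.79,8.14,-4.43,0,60,-19.79,8.14,-4.43,0,60,-19.79,8.14,-4.43,0,60]
}}

```text
time_s: 9.88
eef_pos: [0.3014, -0.349, 0.3632]
eef_rot: [3.123, -0.027, 0.701]
wrist_force: [1.2, 1.3, -0.1]
width: 0.708
grip_force: 0.0
```

>>> {"method": "servo_tool", "body": {
  "motion": [0,-40,0,0,60,0,-40,0,0,60,0,-40,0,0,60,0,-40,0,0,60,0,-40,0,0,60,0,-40,0,0,60,0,-40,0,0,60,0,-40,0,0,60,0,-40,0,0,60,0,-40,0,0,60,0,-40,0,0,60,0,-40,0,0,60]
}}

```text
time_s: 10.88
eef_pos: [0.1337, -0.1501, 0.3642]
eef_rot: [3.121, -0.032, 0.716]
wrist_force: [0.2, -0.5, 0.8]
width: 0.708
grip_force: 0.0
```

```bash
cat >> h.py <<'E'
def tl():
    s=manip.read_state();z=R.from_euler('xyz',s['eef_rot']).as_matrix()[:,2]
    print('toolz dir az',np.degrees(np.arctan2(z[1],z[0])).round(1),'tilt',np.degrees(np.arccos(-z[2])).round(1),s['eef_pos'].round(3),'j',s['joint_pos'].round(2))
E
python3 -c "
from h import *
tl()"
```

```text
toolz dir az 7.7 tilt 2.2 [ 0.134 -0.15   0.364] j [ 0.69 -0.3   0.06  2.17 -0.01  1.24 -0.11]
```

```bash
python3 -c "
from h import *
for n in('scene','top'):
    f=np.load(f'pics/{n}0.npz');d=f['d'];P=pts(n,d)[d>0];print(n,d.max(),'z>.15 points:')
    P=P[P[:,2]>.15]
    H,xe,ye=np.histogram2d(P[:,0],P[:,1],bins=[np.arange(-2.2,1.01,.2),np.arange(-1,1.81,.2)])
    print('cols y',ye[:-1].round(1))
    for i,r in enumerate(H): print(round(xe[i],1),r.astype(int))
go([.0,.5,.55],130.8)
go([.25,.30,.55],-49.2)
"
```

```text
scene 3.817391 z>.15 points:
cols y [-1.  -0.8 -0.6 -0.4 -0.2 -0.   0.2  0.4  0.6  0.8  1.   1.2  1.4  1.6]
-2.2 [0 0 0 0 0 0 0 0 0 0 0 0 0 0]
-2.0 [0 0 0 0 0 0 0 0 0 0 0 0 0 0]
-1.8 [0 0 0 0 0 0 0 0 0 0 0 0 0 0]
-1.6 [0 0 0 0 0 0 0 0 0 0 0 0 0 0]
-1.4 [  0   0   0   0   0   0  77   0 421 372   0   0   0   0]
-1.2 [  0   0   0   0  81   3 439  21 258  29   0   0   0   0]
-1.0 [  0   2  19   0 205  97 601 468  29  14   0   0   0   0]
-0.8 [  0  53 531 844 843 237 717 753 102   0   0   0   0   0]
-0.6 [0 0 0 0 0 0 0 0 0 0 0 0 0 0]
-0.4 [ 0  0  0  0  0  0  0  0  0 18  0  0  0  0]
-0.2 [  0   0   0   0  23 118   0   0   0   0   0   0   0   0]
0.0 [   0    0    0    0  552 2710 1280 3344  833    0    0    0    0    0]
0.2 [  42  812  293    0    0    0    0  696 2007    0    0    0    0    0]
0.4 [  68 1824  549    0    0    0    0    0   92    0    0    0    0    0]
0.6 [0 0 0 0 0 0 0 0 0 0 0 0 0 0]
0.8 [0 0 0 0 0 0 0 0 0 0 0 0 0 0]
top 2.126199 z>.15 points:
cols y [-1.  -0.8 -0.6 -0.4 -0.2 -0.   0.2  0.4  0.6  0.8  1.   1.2  1.4  1.6]
-2.2 [0 0 0 0 0 0 0 0 0 0 0 0 0 0]
-2.0 [0 0 0 0 0 
[... 228 characters left out ...]

-0.6 [0 0 0 0 0 0 0 0 0 0 0 0 0 0]
-0.4 [0 0 0 0 0 0 0 0 0 0 0 0 0 0]
-0.2 [0 0 0 0 0 0 0 0 0 0 0 0 0 0]
0.0 [   0    0    0    0  803  856   23 2021  184    0    0    0    0    0]
0.2 [  19 3709  747    0    0    0    0   93  357    0    0    0    0    0]
0.4 [ 249 4968 1045    0    0    0    0    0   90    0    0    0    0    0]
0.6 [0 0 0 0 0 0 0 0 0 0 0 0 0 0]
0.8 [0 0 0 0 0 0 0 0 0 0 0 0 0 0]
xyz units [ 13.26 -22.98  -7.5 ] spin -3.139 now ty -49.0 tilt 2.17 [ 0.1337 -0.1501  0.3642] t 10.8833 j [ 0.69 -0.3   0.06  2.17 -0.01  1.24 -0.11]
xyz units [ 15.55 -10.39  -7.16] spin 0.003 now ty -49.0 tilt 2.17 [ 0.1337 -0.1501  0.3642] t 10.8833 j [ 0.69 -0.3   0.06  2.17 -0.01  1.24 -0.11]
```

```bash
python3 -c "
from h import *
go([.42,.0,.5],130.8)
go([.25,.42,.6],130.8)
go([-.12,.5,.6],130.8)
go([-.40,.45,.62],130.8)
"
```

```text
xyz units [12.75  3.09 -4.97] spin -3.139 now ty -49.0 tilt 2.17 [ 0.1337 -0.1501  0.3642] t 10.8833 j [ 0.69 -0.3   0.06  2.17 -0.01  1.24 -0.11]
xyz units [ 18.76 -13.97  -9.14] spin -3.139 now ty -49.0 tilt 2.17 [ 0.1337 -0.1501  0.3642] t 10.8833 j [ 0.69 -0.3   0.06  2.17 -0.01  1.24 -0.11]
xyz units [  9.7  -26.09  -9.68] spin -3.139 now ty -49.0 tilt 2.17 [ 0.1337 -0.1501  0.3642] t 10.8833 j [ 0.69 -0.3   0.06  2.17 -0.01  1.24 -0.11]
xyz units [-3.00e-02 -3.19e+01 -1.09e+01] spin -3.139 now ty -49.0 tilt 2.17 [ 0.1337 -0.1501  0.3642] t 10.8833 j [ 0.69 -0.3   0.06  2.17 -0.01  1.24 -0.11]
```

>>> {"method": "servo_tool", "body": {
  "motion": [12.75,3.1,-5,-0.8,70,12.75,3.1,-5,-0.8,70,12.75,3.1,-5,-0.8,70,12.75,3.1,-5,-0.8,70,12.75,3.1,-5,-0.8,70,12.75,3.1,-5,-0.8,70,12.75,3.1,-5,-0.8,70,12.75,3.1,-5,-0.8,70,18.8,-14,-9.1,-2,70,18.8,-14,-9.1,-2,70,18.8,-14,-9.1,-2,70,18.8,-14,-9.1,-2,70,18.8,-14,-9.1,-2,70,18.8,-14,-9.1,-2,70,18.8,-14,-9.1,-2,70,18.8,-14,-9.1,-2,70,18.8,-14,-9.1,-2,70,18.8,-14,-9.1,-2,70,18.8,-14,-9.1,-2,70,18.8,-14,-9.1,-2,70]
}}

```text
time_s: 12.55
eef_pos: [0.2458, 0.4258, 0.5986]
eef_rot: [3.12, 0.024, 2.727]
wrist_force: [-0.9, -0.6, -0.7]
width: 0.817
grip_force: 0.0
```

```bash
python3 -c "
from h import *
tl()
go([-.12,.5,.6],130.8)
go([-.40,.45,.62],130.8)
"
```

```text
toolz dir az 17.4 tilt 1.8 [0.246 0.426 0.599] j [-0.56  0.32 -0.92  1.    0.3   1.91 -0.19]
xyz units [14.58 -3.17 -0.48] spin -1.126 now ty 66.3 tilt 1.84 [0.2458 0.4258 0.5986] t 12.55 j [-0.56  0.32 -0.92  1.    0.3   1.91 -0.19]
xyz units [24.   -9.49 -1.64] spin -1.126 now ty 66.3 tilt 1.84 [0.2458 0.4258 0.5986] t 12.55 j [-0.56  0.32 -0.92  1.    0.3   1.91 -0.19]
```

>>> {"method": "servo_tool", "body": {
  "motion": [14.6,-3.2,-0.5,-1.126,70,14.6,-3.2,-0.5,-1.126,70,14.6,-3.2,-0.5,-1.126,70,14.6,-3.2,-0.5,-1.126,70,14.6,-3.2,-0.5,-1.126,70,14.6,-3.2,-0.5,-1.126,70,14.6,-3.2,-0.5,-1.126,70,14.6,-3.2,-0.5,-1.126,70,14.6,-3.2,-0.5,-1.126,70,24,-9.5,-1.6,-1.126,70,24,-9.5,-1.6,-1.126,70,24,-9.5,-1.6,-1.126,70,24,-9.5,-1.6,-1.126,70,24,-9.5,-1.6,-1.126,70,24,-9.5,-1.6,-1.126,70,24,-9.5,-1.6,-1.126,70,24,-9.5,-1.6,-1.126,70]
}}

```text
time_s: 13.97
eef_pos: [-0.3601, 0.4518, 0.5955]
eef_rot: [-3.14, 0.035, -2.444]
wrist_force: [0.4, -0.3, -0.3]
width: 0.822
grip_force: 0.0
```

>>> {"method": "servo_tool", "body": {
  "motion": [0,60,0,0,70,0,60,0,0,70,0,60,0,0,70,0,60,0,0,70,0,60,0,0,70,0,60,0,0,70,0,60,0,0,70,0,60,0,0,70,0,60,0,0,70,0,60,0,0,70,0,60,0,0,70,0,60,0,0,70,0,60,0,0,70,0,60,0,0,70,0,60,0,0,70,0,60,0,0,70,0,60,0,0,70,0,60,0,0,70]
}}

```text
time_s: 15.47
eef_pos: [-0.5109, 0.6333, 0.3713]
eef_rot: [3.141, 0.029, -2.445]
wrist_force: [-1.2, 0.4, -0.4]
width: 0.822
grip_force: 0.0
```

```bash
python3 -c "
from h import *
tl()
go([-.40,.45,.62],130.8)
"
```

```text
toolz dir az 40.8 tilt 1.7 [-0.511  0.633  0.371] j [-2.39  1.07  1.32  0.26 -1.16  1.98  0.16]
xyz units [ 1.01 -8.47 -9.99] spin -0.015 now ty 129.9 tilt 1.69 [-0.5109  0.6333  0.3713] t 15.4667 j [-2.39  1.07  1.32  0.26 -1.16  1.98  0.16]
```

>>> {"method": "servo_tool", "body": {
  "motion": [0,60,-25,0,70,0,60,-25,0,70,0,60,-25,0,70,0,60,-25,0,70,0,60,-25,0,70,0,60,-25,0,70,0,60,-25,0,70,0,60,-25,0,70]
}}

```text
time_s: 16.13
eef_pos: [-0.5135, 0.6283, 0.3859]
eef_rot: [3.123, 0.027, -2.446]
wrist_force: [0.6, 1.0, 0.1]
width: 0.817
grip_force: 0.0
```

```bash
python3 -c "
from h import *
tl()
"
```

```text
toolz dir az 74.2 tilt 1.9 [-0.514  0.628  0.386] j [-2.4   1.05  1.32  0.26 -1.16  1.98  0.16]
```

>>> {"method": "servo_tool", "body": {
  "motion": [0,60,-25,0,70]
}}

```text
time_s: 16.22
eef_pos: [-0.5139, 0.6272, 0.3903]
eef_rot: [3.117, 0.024, -2.446]
wrist_force: [-1.4, -0.4, 0.0]
width: 0.819
grip_force: 0.0
```

>>> {"method": "servo_tool", "body": {
  "motion": [0,60,-25,0,70]
}}

```text
time_s: 16.3
eef_pos: [-0.5136, 0.626, 0.3972]
eef_rot: [3.108, 0.02, -2.446]
wrist_force: [-0.3, 0.9, 0.5]
width: 0.82
grip_force: 0.0
```

>>> {"method": "servo_tool", "body": {
  "motion": [0,60,-25,0,70]
}}

```text
time_s: 16.38
eef_pos: [-0.5134, 0.6248, 0.4038]
eef_rot: [3.1, 0.017, -2.445]
wrist_force: [1.4, -0.4, 0.1]
width: 0.82
grip_force: 0.0
```

>>> {"method": "servo_tool", "body": {
  "motion": [0,60,-25,0,70]
}}

```text
time_s: 16.47
eef_pos: [-0.5131, 0.6237, 0.41]
eef_rot: [3.092, 0.014, -2.445]
wrist_force: [-0.8, -0.5, 0.4]
width: 0.816
grip_force: 0.0
```

```bash
python3 -c "
from h import *
tl()
"
```

```text
toolz dir az 114.6 tilt 3.0 [-0.513  0.624  0.41 ] j [-2.4   1.02  1.32  0.26 -1.17  1.98  0.15]
```

>>> {"method": "servo_tool", "body": {
  "motion": [0,40,-50,0,70]
}}

```text
time_s: 16.55
eef_pos: [-0.5113, 0.6212, 0.4248]
eef_rot: [3.073, 0.013, -2.446]
wrist_force: [0.4, 0.8, -0.3]
width: 0.817
grip_force: 0.0
```

>>> {"method": "servo_tool", "body": {
  "motion": [0,40,-50,0,70]
}}

```text
time_s: 16.63
eef_pos: [-0.5088, 0.6172, 0.4448]
eef_rot: [3.049, 0.014, -2.445]
wrist_force: [0.6, 0.2, 0.1]
width: 0.823
grip_force: 0.0
```

>>> {"method": "servo_tool", "body": {
  "motion": [0,40,-50,0,70]
}}

```text
time_s: 16.72
eef_pos: [-0.5062, 0.6131, 0.4637]
eef_rot: [3.026, 0.014, -2.445]
wrist_force: [0.2, -0.8, -0.4]
width: 0.819
grip_force: 0.0
```

>>> {"method": "servo_tool", "body": {
  "motion": [0,40,-50,0,70]
}}

```text
time_s: 16.8
eef_pos: [-0.5035, 0.6089, 0.4815]
eef_rot: [3.004, 0.014, -2.445]
wrist_force: [0.3, -0.4, -0.0]
width: 0.814
grip_force: 0.0
```

>>> {"method": "servo_tool", "body": {
  "motion": [0,40,-50,0,70]
}}

```text
time_s: 16.88
eef_pos: [-0.5005, 0.6046, 0.4985]
eef_rot: [2.983, 0.013, -2.445]
wrist_force: [0.8, -0.3, 0.1]
width: 0.818
grip_force: 0.0
```

>>> {"method": "servo_tool", "body": {
  "motion": [0,40,-50,0,70]
}}

```text
time_s: 16.97
eef_pos: [-0.4973, 0.6001, 0.5152]
eef_rot: [2.962, 0.013, -2.445]
wrist_force: [0.0, -0.1, -0.6]
width: 0.817
grip_force: 0.0
```

```bash
python3 -c "
from h import *
tl()
"
```

```text
toolz dir az 125.8 tilt 10.3 [-0.497  0.6    0.515] j [-2.42  0.89  1.32  0.26 -1.15  1.98  0.15]
```

>>> {"method": "servo_tool", "body": {
  "motion": [0,40,-50,0,70]
}}

```text
time_s: 17.05
eef_pos: [-0.4938, 0.5953, 0.5316]
eef_rot: [2.941, 0.013, -2.445]
wrist_force: [0.1, -0.4, -0.1]
width: 0.822
grip_force: 0.0
```

>>> {"method": "servo_tool", "body": {
  "motion": [0,40,-50,0,70]
}}

```text
time_s: 17.13
eef_pos: [-0.4901, 0.5903, 0.548]
eef_rot: [2.92, 0.013, -2.445]
wrist_force: [0.0, -0.1, 0.5]
width: 0.814
grip_force: 0.0
```

>>> {"method": "servo_tool", "body": {
  "motion": [0,40,-50,0,70]
}}

```text
time_s: 17.22
eef_pos: [-0.4862, 0.585, 0.5643]
eef_rot: [2.9, 0.012, -2.445]
wrist_force: [0.1, -0.4, -0.2]
width: 0.815
grip_force: 0.0
```

>>> {"method": "servo_tool", "body": {
  "motion": [0,40,-50,0,70]
}}

```text
time_s: 17.3
eef_pos: [-0.4821, 0.5793, 0.5805]
eef_rot: [2.879, 0.012, -2.445]
wrist_force: [0.3, 1.2, -0.4]
width: 0.821
grip_force: 0.0
```

>>> {"method": "servo_tool", "body": {
  "motion": [0,40,-50,0,70]
}}

```text
time_s: 17.38
eef_pos: [-0.4776, 0.5735, 0.5967]
eef_rot: [2.858, 0.012, -2.445]
wrist_force: [-0.3, 0.2, -0.7]
width: 0.817
grip_force: 0.0
```

>>> {"method": "servo_tool", "body": {
  "motion": [0,40,-50,0,70]
}}

```text
time_s: 17.47
eef_pos: [-0.4729, 0.5674, 0.6126]
eef_rot: [2.837, 0.012, -2.445]
wrist_force: [0.5, -0.2, 0.4]
width: 0.818
grip_force: 0.0
```

>>> {"method": "servo_tool", "body": {
  "motion": [0,40,-50,0,70]
}}

```text
time_s: 17.55
eef_pos: [-0.468, 0.561, 0.6284]
eef_rot: [2.816, 0.011, -2.445]
wrist_force: [-0.1, -0.5, 0.6]
width: 0.821
grip_force: 0.0
```

>>> {"method": "servo_tool", "body": {
  "motion": [0,40,-50,0,70]
}}

```text
time_s: 17.63
eef_pos: [-0.4628, 0.5543, 0.6441]
eef_rot: [2.795, 0.011, -2.445]
wrist_force: [0.3, 0.2, -0.2]
width: 0.819
grip_force: 0.0
```

>>> {"method": "servo_tool", "body": {
  "motion": [0,40,-50,0,70]
}}

```text
time_s: 17.72
eef_pos: [-0.4574, 0.5474, 0.6595]
eef_rot: [2.774, 0.011, -2.444]
wrist_force: [0.1, -0.6, 0.1]
width: 0.819
grip_force: 0.0
```

>>> {"method": "servo_tool", "body": {
  "motion": [0,40,-50,0,70]
}}

```text
time_s: 17.8
eef_pos: [-0.4517, 0.5403, 0.6748]
eef_rot: [2.753, 0.01, -2.444]
wrist_force: [-0.7, -0.5, 0.6]
width: 0.823
grip_force: 0.0
```

>>> {"method": "servo_tool", "body": {
  "motion": [0,40,-50,0,70]
}}

```text
time_s: 17.88
eef_pos: [-0.4459, 0.5329, 0.6898]
eef_rot: [2.732, 0.01, -2.444]
wrist_force: [0.7, -0.0, 0.1]
width: 0.822
grip_force: 0.0
```

>>> {"method": "servo_tool", "body": {
  "motion": [0,40,-50,0,70]
}}

```text
time_s: 17.97
eef_pos: [-0.4398, 0.5252, 0.7046]
eef_rot: [2.711, 0.01, -2.444]
wrist_force: [-1.0, 0.2, -0.1]
width: 0.821
grip_force: 0.0
```

```bash
python3 -c "
from h import *
tl()
"
```

```text
toolz dir az 128.8 tilt 24.7 [-0.44   0.525  0.705] j [-2.47  0.63  1.32  0.26 -1.09  1.98  0.14]
```

>>> {"method": "servo_tool", "body": {
  "motion": [0,40,-50,0,70]
}}

```text
time_s: 18.05
eef_pos: [-0.4334, 0.5174, 0.7192]
eef_rot: [2.69, 0.009, -2.444]
wrist_force: [-0.6, 0.0, -0.7]
width: 0.82
grip_force: 0.0
```

>>> {"method": "servo_tool", "body": {
  "motion": [0,40,-50,0,70]
}}

```text
time_s: 18.13
eef_pos: [-0.4269, 0.5093, 0.7335]
eef_rot: [2.67, 0.009, -2.444]
wrist_force: [-1.2, 0.3, -0.6]
width: 0.821
grip_force: 0.0
```

>>> {"method": "servo_tool", "body": {
  "motion": [0,40,-50,0,70]
}}

```text
time_s: 18.22
eef_pos: [-0.4201, 0.501, 0.7476]
eef_rot: [2.649, 0.009, -2.443]
wrist_force: [-0.3, 0.1, -0.3]
width: 0.821
grip_force: 0.0
```

>>> {"method": "servo_tool", "body": {
  "motion": [0,40,-50,0,70]
}}

```text
time_s: 18.3
eef_pos: [-0.4132, 0.4925, 0.7614]
eef_rot: [2.629, 0.008, -2.443]
wrist_force: [0.2, 0.4, -0.5]
width: 0.819
grip_force: 0.0
```

```bash
sed -i 's/if ty is None else/if ty is None else/' h.py; python3 -c "
from h import *
tl()
go([-.15,.5,.6],130.8)
go([.2,.45,.5],130.8)
go([.45,.25,.4],130.8)
go([.585,.092,.25],130.8)
"
```

```text
toolz dir az 129.2 tilt 29.4 [-0.413  0.492  0.761] j [-2.5   0.54  1.32  0.26 -1.06  1.98  0.14]
xyz units [-8.2  -8.9   2.47] spin -0.009 now ty 130.3 tilt 29.39 [-0.4132  0.4925  0.7614] t 18.3 j [-2.5   0.54  1.32  0.26 -1.06  1.98  0.14]
xyz units [-17.61 -20.08   0.86] spin -0.009 now ty 130.3 tilt 29.39 [-0.4132  0.4925  0.7614] t 18.3 j [-2.5   0.54  1.32  0.26 -1.06  1.98  0.14]
xyz units [-20.09 -32.99  -1.8 ] spin -0.009 now ty 130.3 tilt 29.39 [-0.4132  0.4925  0.7614] t 18.3 j [-2.5   0.54  1.32  0.26 -1.06  1.98  0.14]
xyz units [-20.11 -43.18  -0.65] spin -0.009 now ty 130.3 tilt 29.39 [-0.4132  0.4925  0.7614] t 18.3 j [-2.5   0.54  1.32  0.26 -1.06  1.98  0.14]
```

>>> {"method": "servo_tool", "body": {
  "motion": [-8.2,-8.9,2.5,0,70,-8.2,-8.9,2.5,0,70,-8.2,-8.9,2.5,0,70,-8.2,-8.9,2.5,0,70,-8.2,-8.9,2.5,0,70,-8.2,-8.9,2.5,0,70,-8.2,-8.9,2.5,0,70,-17.6,-20.1,0.9,0,70,-17.6,-20.1,0.9,0,70,-17.6,-20.1,0.9,0,70,-17.6,-20.1,0.9,0,70,-17.6,-20.1,0.9,0,70,-17.6,-20.1,0.9,0,70,-17.6,-20.1,0.9,0,70,-17.6,-20.1,0.9,0,70,-17.6,-20.1,0.9,0,70]
}}

```text
time_s: 19.63
eef_pos: [0.1389, 0.4258, 0.5149]
eef_rot: [2.629, 0.025, -2.452]
wrist_force: [0.0, 1.9, -0.5]
width: 0.817
grip_force: 0.0
```

```bash
python3 -c "
from h import *
tl()
go([.45,.25,.4],130.8)
go([.585,.092,.25],130.8)
"
```

```text
toolz dir az 127.0 tilt 29.4 [0.139 0.426 0.515] j [-2.7  -0.3   1.32  1.64 -0.1   1.24  0.94]
xyz units [ -5.01 -13.95  -2.44] spin -0.008 now ty 130.3 tilt 29.42 [0.1389 0.4258 0.5149] t 19.6333 j [-2.7  -0.3   1.32  1.64 -0.1   1.24  0.94]
xyz units [ -5.   -24.13  -1.29] spin -0.008 now ty 130.3 tilt 29.42 [0.1389 0.4258 0.5149] t 19.6333 j [-2.7  -0.3   1.32  1.64 -0.1   1.24  0.94]
```

>>> {"method": "servo_tool", "body": {
  "motion": [-5,-14,-2.4,-0.008,70,-5,-14,-2.4,-0.008,70,-5,-14,-2.4,-0.008,70,-5,-14,-2.4,-0.008,70,-5,-14,-2.4,-0.008,70,-5,-14,-2.4,-0.008,70,-5,-14,-2.4,-0.008,70,-5,-14,-2.4,-0.008,70,-5,-14,-2.4,-0.008,70,-5,-24.1,-1.3,-0.008,70,-5,-24.1,-1.3,-0.008,70,-5,-24.1,-1.3,-0.008,70,-5,-24.1,-1.3,-0.008,70,-5,-24.1,-1.3,-0.008,70,-5,-24.1,-1.3,-0.008,70,-5,-24.1,-1.3,-0.008,70,-5,-24.1,-1.3,-0.008,70]
}}

```text
time_s: 21.05
eef_pos: [0.2719, 0.1277, 0.4026]
eef_rot: [2.65, 0.049, -2.458]
wrist_force: [-0.6, -0.2, -0.5]
width: 0.821
grip_force: 0.0
```

```bash
python3 -c "
from h import *
tl()
go([.5766,.102,.190],130.8)
go([.544,.140,.1035],130.8)
"
```

```text
toolz dir az 124.0 tilt 28.3 [0.272 0.128 0.403] j [-1.73 -0.3   1.32  1.95 -0.2   1.35  1.88]
xyz units [ -8.37 -11.7    3.86] spin -0.002 now ty 130.7 tilt 28.29 [0.2719 0.1277 0.4026] t 21.05 j [-1.73 -0.3   1.32  1.95 -0.2   1.35  1.88]
xyz units [ -8.15 -11.57   7.85] spin -0.002 now ty 130.7 tilt 28.29 [0.2719 0.1277 0.4026] t 21.05 j [-1.73 -0.3   1.32  1.95 -0.2   1.35  1.88]
```

>>> {"method": "servo_tool", "body": {
  "motion": [-8.4,-11.7,3.4,0,70,-8.4,-11.7,3.4,0,70,-8.4,-11.7,3.4,0,70,-8.4,-11.7,3.4,0,70,-8.4,-11.7,3.4,0,70,-8.4,-11.7,3.4,0,70,-8.4,-11.7,3.4,0,70,-8.4,-11.7,3.4,0,70,-8.4,-11.7,3.4,0,70,-8.4,-11.7,3.4,0,70,-8.4,-11.7,3.4,0,70,-8.4,-11.7,3.4,0,70]
}}

```text
time_s: 22.05
eef_pos: [0.2672, 0.11, 0.3688]
eef_rot: [2.675, 0.069, -2.467]
wrist_force: [0.4, 0.4, -0.0]
width: 0.819
grip_force: 0.0
```

```bash
python3 -c "
from h import *
tl()
go([.578,.103,.190],130.8)
go([.545,.140,.1035],130.8)
"
```

```text
toolz dir az 120.9 tilt 27.0 [0.267 0.11  0.369] j [-1.67 -0.3   1.32  2.04 -0.18  1.26  1.95]
xyz units [ -9.02 -10.63   3.37] spin -0.003 now ty 130.6 tilt 26.99 [0.2672 0.11   0.3688] t 22.05 j [-1.67 -0.3   1.32  2.04 -0.18  1.26  1.95]
xyz units [ -8.68 -10.41   7.34] spin -0.003 now ty 130.6 tilt 26.99 [0.2672 0.11   0.3688] t 22.05 j [-1.67 -0.3   1.32  2.04 -0.18  1.26  1.95]
```

The arm has got stuck against joint limits (j2 and j3). I'll identify its kinematics from the logged poses so I can plan a way out and check it before moving.

```bash
cat > fk.py <<'E'
import numpy as np, itertools
from scipy.spatial.transform import Rotation as R
from scipy.optimize import least_squares
D=[([-1.3214638,.61586435,-.01263362,1.42474756,.00808823,1.10341013,-.04041885],[.17681399,.62476738,.23022383],[-3.1392129,1e-5,2.8658155]),
([-0.65,0.56,0.6,1.71,-0.37,0.98,-0.77],[.5498,.1344,.21],[-3.141,.001,.716]),
([-.36,1.25,1.32,.26,-1.25,1.79,-.96],[.858,.2099,.2227],[3.132,-.027,.713]),
([-.97,.75,1.31,1.68,-.78,1.29,-.37],[.547,.1325,.2625],[3.133,-.03,.707]),
([.69,-.3,.06,2.17,-.01,1.24,-.11],[.1337,-.1501,.3642],[3.121,-.032,.716]),
([-.56,.32,-.92,1.,.3,1.91,-.19],[.246,.426,.599],[3.12,.024,2.727]),
([-2.39,1.07,1.32,.26,-1.16,1.98,.16],[-.5109,.6333,.3713],[3.141,.029,-2.445]),
([-2.5,.54,1.32,.26,-1.06,1.98,.14],[-.4132,.4925,.7614],[2.629,.008,-2.443]),
([-2.7,-.3,1.32,1.64,-.1,1.24,.94],[.1389,.4258,.5149],[2.629,.025,-2.452]),
([-1.67,-.3,1.32,2.04,-.18,1.26,1.95],[.2672,.11,.3688],[2.675,.069,-2.467])]
def fk(q,p,s):
    M=np.eye(3);t=np.zeros(3)
    d=[p[0],0,p[1],0,p[2],0,p[3]];x=[0,p[4],0,p[5],0,p[6],0]
    for i in range(7):
        # translation before the joint, then joint
        a=s[i]*q[i]+(p[7] if i==6 else p[8] if i==0 else 0)
        if i in(1,3,5): M=M@R.from_rotvec([0,a,0]).as_matrix(); t=t+M@[x[i],0,0]
        else: M=M@R.from_rotvec([0,0,a]).as_matrix(); t=t+M@[0,0,d[i]]
    return t,M
def res(p,s):
    r=[]
    for q,x,e in D:
        t,M=fk(q,p,s);r+=list(t-x)+list(.3*(M.T@R.from_euler('xyz',e).as_matrix()-np.eye(3)).ravel())
    return np.array(r)
if __name__=='__main__':
    best=None
    for s in itertools.product([1,-1],repeat=4):
        S=[s[0],1,s[1],1,s[2],1,s[3]]
        for o in(0,np.pi/2,-np.pi/2,np.pi):
            f=least_squares(res,[.33,.4,.4,.2,0,0,0,o,0],args=(S,),max_nfev=40)
            if best is None or f.cost<best[0]: best=(f.cost,S,f.x)
    f=least_squares(res,best[2],args=(best[1],));print(f.cost,best[1],f.x.round(4).tolist(),np.abs(res(f.x,best[1])).max())
    np.savez('fk.npz',p=f.x,s=best[1])
E
python3 fk.py
```

```text
0.0004069911360818096 [-1, 1, -1, 1, -1, 1, -1] [0.2636, 0.5453, 0.3767, 0.3191, -0.0072, -0.01, -0.0001, 1.5437, -0.0269] 0.013592195024813819
```

```bash
cat > ik.py <<'E'
from fk import *
z=np.load('fk.npz');p,s=z['p'],z['s']
lo=np.array([-3.12,-.3,-1.34,.26,-1.36,.01,-2.84]);hi=np.array([3.12,2.06,1.32,2.42,4.5,1.98,2.84])
def err(q,t,M):
    a,b=fk(q,p,s);return np.r_[a-t,R.from_matrix(b@M.T).as_rotvec()]
def ik(q0,t,M):
    f=least_squares(lambda q:np.r_[err(q,t,M),1e-3*(q-q0)],np.clip(q0,lo+1e-3,hi-1e-3),bounds=(lo,hi),max_nfev=60)
    return f.x,np.linalg.norm(err(f.x,t,M)[:3]),np.linalg.norm(err(f.x,t,M)[3:])
def sols(t,M,n=25,seed=0):
    g=np.random.default_rng(seed);o=[]
    for _ in range(n):
        q,a,b=ik(g.uniform(lo,hi),t,M)
        if a<.004 and b<.02: o.append(q)
    return np.array(o)
def pose(az,tilt,ty):
    "tool z points down leaning tilt towards az; tool y as near ty as can be (y azimuth when az-ty parallel)"
    a,T,y=np.radians([az,tilt,ty]);zz=np.array([np.sin(T)*np.cos(a),np.sin(T)*np.sin(a),-np.cos(T)])
    yy=np.array([np.cos(y),np.sin(y),0]);yy[2]=-(zz[:2]@yy[:2])/zz[2];yy/=np.linalg.norm(yy)
    return np.c_[np.cross(yy,zz),yy,zz]
E
cat > t.py <<'E'
from ik import *
M=pose(121,27,130.8);M2=pose(121,27,-49.2)
def show(n,t,M):
    o=sols(t,M);print(n,len(o));
    if len(o): print(o[np.argsort(np.abs(o[:,2]))][:5].round(2))
g=np.array([.545,.140,.1035])
show('grasp A',g,M);show('grasp B',g,M2)
h=np.array([.56,-.17,.30])
for sp in(130,150,180,-150,-130):
    show(f'pour from A spin{sp}',h,M@R.from_rotvec([0,0,np.radians(sp)]).as_matrix())
E
python3 t.py
```

```text
grasp A 9
[[-0.18  0.76  0.22  1.68 -0.63  1.08  2.66]
 [-0.38  0.82  0.55  1.68 -0.82  1.22  2.84]
 [ 0.28  0.82 -0.56  1.68 -0.04  0.92  2.12]
 [ 0.45  0.94 -0.92  1.69  0.31  0.95  1.8 ]
 [ 0.57  1.14 -1.29  1.69  0.68  1.11  1.45]]
grasp B 13
[[ 0.05  0.76 -0.17  1.68 -0.36  0.97 -0.72]
 [-0.16  0.76  0.18  1.68 -0.6   1.07 -0.5 ]
 [-0.17  0.76  0.19  1.68 -0.61  1.07 -0.49]
 [ 0.12  0.77 -0.29  1.68 -0.27  0.95 -0.8 ]
 [ 0.25  0.81 -0.51  1.68 -0.09  0.92 -0.97]]
pour from A spin130 13
[[ 0.37  0.68  0.07  1.2  -0.29  1.66  0.47]
 [ 0.51  0.69 -0.2   1.2  -0.16  1.63  0.34]
 [ 0.29  0.69  0.24  1.2  -0.37  1.69  0.54]
 [ 0.66  0.72 -0.52  1.21 -0.    1.62  0.19]
 [ 0.8   0.8  -0.86  1.21  0.19  1.64  0.01]]
pour from A spin150 13
[[ 0.4   0.68  0.01  1.2  -0.27  1.65  0.09]
 [ 0.47  0.68 -0.12  1.2  -0.2   1.64  0.03]
 [ 0.32  0.69  0.17  1.2  -0.34  1.68  0.16]
 [ 0.62  0.71 -0.45  1.21 -0.04  1.62 -0.12]
 [ 0.75  0.77 -0.74  1.21  0.12  1.63 -0.27]]
pour from A spin180 14
[[ 0.41  0.68 -0.01  1.2  -0.25  1.65 -0.44]
 [ 0.25  0.7   0.33  1.2  -0.41  1.7  -0.3 ]
 [ 0.58  0.7  -0.35  1.2  -0.09  1.62 -0.6 ]
 [ 0.15  0.73  0.54  1.21 -0.51  1.75 -0.2 ]
 [ 0.68  0.73 -0.56  1.21  0.02  1.62 -0.7 ]]
pour from A spin-150 14
[[ 0.35  0.68  0.11  1.2  -0.31  1.67 -0.92]
 [ 0.53  0.69 -0.24  1.2  -0.14  1.63 -1.07]
 [ 0.54  0.69 -0.28  1.2  -0.12  1.63 -1.09]
 [ 0.17  0.72  0.49  1.21 -0.49  1.74 -0.75]
 [ 0.13  0.73  0.57  1.21 -0.53  1.76 -0.71]]
pour from A spin-130 13
[[ 0.48  0.69 -0.15  1.2  -0.18  1.64 -1.38]
 [ 0.49  0.69 -0.17  1.2  -0.18  1.63 -1.39]
 [ 0.28  0.69  0.25  1.2  -0.38  1.69 -1.2 ]
 [ 0.68  0.73 -0.57  1.21  0.03  1.62 -1.58]
 [ 0.68  0.73 -0.58  1.21  0.03  1.62 -1.59]]
```

```bash
cat > t2.py <<'E'
from ik import *
from station import manip
q=manip.read_state()['joint_pos'];M=fk(q,p,s)[1]
def jac(q):
    J=np.zeros((6,7));t0,M0=fk(q,p,s)
    for i in range(7):
        d=q.copy();d[i]+=1e-5;t,m=fk(d,p,s);J[:3,i]=(t-t0)/1e-5;J[3:,i]=R.from_matrix(m@M0.T).as_rotvec()/1e-5
    return J
if __name__=='__main__':
    Jp=np.linalg.pinv(jac(q),rcond=.02)
    print(q.round(2),np.linalg.svd(jac(q))[1].round(3))
    for n,v in dict(x=[1,0,0],y=[0,1,0],z=[0,0,1]).items(): print('world',n,(Jp@np.r_[np.array(v)*.04,0,0,0]).round(3))
    print('spin+.125',(Jp@np.r_[0,0,0,M[:,2]*.125]).round(3))
    tgt=np.array([.578,.103,.25]);e=tgt-fk(q,p,s)[0];print('to tray',(Jp@np.r_[e/np.linalg.norm(e)*.04,0,0,0]).round(3))
    # simulate active-set IK straight to hover
    qq=q.copy()
    for k in range(12):
        t=fk(q,p,s)[0]+e*(k+1)/12;qq,a,b=ik(qq,t,M)
    print('active-set end',qq.round(2),a,b)
E
python3 t2.py
```

```text
[-1.67 -0.3   1.32  2.04 -0.18  1.26  1.95] [1.817 1.538 1.334 0.405 0.257 0.105]
world x [-0.213  0.02   0.243 -0.068  0.004  0.009  0.038]
world y [-0.069  0.051  0.009  0.003 -0.058 -0.041 -0.025]
world z [ 0.093  0.001 -0.114 -0.085 -0.006  0.107 -0.041]
spin+.125 [ 0.031  0.039  0.015  0.    -0.033  0.01  -0.065]
to tray [-0.23   0.017  0.268 -0.034  0.007 -0.028  0.05 ]
active-set end [-1.69 -0.3   1.32  2.   -0.14  1.21  1.91] 0.30788616792792034 0.09538133357273065
```

```bash
cat > t3.py <<'E'
from t2 import *
t0=fk(q,p,s)[0]
def dls(q,t,Mt,n=6):
    for _ in range(n):
        e=-err(q,t,Mt);J=jac(q);q=np.clip(q+J.T@np.linalg.solve(J@J.T+1e-4*np.eye(6),e),lo,hi)
    return q
def leg(qq,t1,sp0,sp1,rows):
    ta=fk(qq,p,s)[0]
    for k in range(1,rows+1):
        f=k/rows;Mt=M@R.from_rotvec([0,0,sp0+(sp1-sp0)*f]).as_matrix()
        qq=dls(qq,ta+(t1-ta)*f,Mt,3)
    e=err(qq,t1,Mt);return qq,np.linalg.norm(e[:3]),np.linalg.norm(e[3:])
if __name__=='__main__':
    H=np.array([.578,.103,.22]);out=[]
    for w in [(.2,.3,.6),(.1,.3,.7),(.3,.1,.7),(.2,.1,.75),(.35,.3,.65),(.1,.45,.55),(.0,.4,.65),(.3,-.1,.65),(.45,.1,.7),(.3,.35,.5),(.2,.2,.55),None]:
      for sp in(0,1.57,np.pi):
        if w is None: q1,a,b=leg(q,t0,0,sp,25 if sp else 1);w_=t0
        else: q1,a,b=leg(q,np.array(w),0,sp,22)
        q2,c,d=leg(q1,H,sp,np.pi,24)
        out.append((c+d,w,round(sp,2),round(a,3),round(b,3),round(c,3),round(d,3),q1.round(2).tolist(),q2.round(2).tolist()))
    for o in sorted(out,key=lambda o:o[0])[:9]: print(*o[1:])
E
python3 t3.py
```

```text
None 3.14 0.0 0.0 0.0 0.0 [-1.1, -0.03, 1.06, 2.04, -0.39, 1.37, -0.79] [-0.46, 0.81, 0.9, 1.49, -0.88, 1.59, -0.28]
None 1.57 0.0 0.0 0.0 0.0 [-1.25, -0.05, 1.2, 2.04, -0.38, 1.36, 0.76] [-0.58, 0.98, 1.27, 1.5, -1.07, 1.82, -0.12]
(0.3, 0.35, 0.5) 3.14 0.0 0.0 0.0 0.0 [-1.55, 0.25, 1.27, 1.55, -0.7, 1.64, -1.16] [-0.49, 0.84, 0.98, 1.49, -0.91, 1.63, -0.25]
(0.3, 0.1, 0.7) 3.14 0.135 0.424 0.0 0.0 [-0.63, 0.16, 0.96, 0.92, -0.65, 1.98, -0.96] [-0.12, 0.67, 0.23, 1.49, -0.53, 1.34, -0.59]
(0.35, 0.3, 0.65) 3.14 0.046 0.144 0.0 0.0 [-1.11, 0.32, 1.16, 1.02, -0.82, 1.98, -1.21] [-0.43, 0.78, 0.83, 1.49, -0.84, 1.56, -0.32]
(0.3, 0.35, 0.5) 1.57 0.001 0.002 0.0 0.0 [-1.57, 0.27, 1.32, 1.55, -0.71, 1.66, 0.43] [-0.57, 0.97, 1.27, 1.5, -1.06, 1.82, -0.12]
(0.3, 0.1, 0.7) 1.57 0.141 0.443 0.0 0.0 [-0.66, 0.17, 1.02, 0.91, -0.66, 1.98, 0.63] [-0.26, 0.7, 0.48, 1.49, -0.66, 1.41, -0.47]
(0.45, 0.1, 0.7) 1.57 0.186 0.558 0.0 0.0 [0.06, 0.54, 0.18, 0.26, -0.84, 1.98, 0.22] [0.06, 0.66, -0.09, 1.49, -0.36, 1.26, -0.74]
(0.35, 0.3, 0.65) 1.57 0.043 0.134 0.0 0.0 [-1.1, 0.31, 1.13, 1.02, -0.81, 1.98, 0.36] [-0.53, 0.89, 1.11, 1.49, -0.98, 1.71, -0.19]
```

>>> {"method": "servo_tool", "body": {
  "motion": [0,0,0,3.14,70,0,0,0,3.14,70,0,0,0,3.14,70,0,0,0,3.14,70,0,0,0,3.14,70,0,0,0,3.14,70,0,0,0,3.14,70,0,0,0,3.14,70,0,0,0,3.14,70,0,0,0,3.14,70,0,0,0,3.14,70,0,0,0,3.14,70,0,0,0,3.14,70,0,0,0,3.14,70,-9,-10.1,2.3,3.14,70,-9,-10.1,2.3,3.14,70,-9,-10.1,2.3,3.14,70,-9,-10.1,2.3,3.14,70,-9,-10.1,2.3,3.14,70,-9,-10.1,2.3,3.14,70]
}}

```text
time_s: 23.72
eef_pos: [0.3017, 0.1072, 0.3578]
eef_rot: [-2.919, -0.324, 1.273]
wrist_force: [0.5, 0.1, -0.6]
width: 0.823
grip_force: 0.0
```

```bash
python3 -c "
from h import *
tl()
go([.578,.103,.20],-49.2)
"
```

```text
toolz dir az 108.3 tilt 22.4 [0.302 0.107 0.358] j [-1.69 -0.3   1.32  2.04 -0.11  1.15 -0.6 ]
xyz units [ 0.92 11.89  4.45] spin 0.632 now ty -13.0 tilt 22.37 [0.3017 0.1072 0.3578] t 23.7167 j [-1.69 -0.3   1.32  2.04 -0.11  1.15 -0.6 ]
```

```bash
python3 -c "
from h import *
go([.3,.35,.5],-49.2)
go([.2,.40,.55],-49.2)
from ik import *
import ik
from t2 import jac
q=manip.read_state()['joint_pos']
for lam in(1e-4,1e-2,.1):
  J=jac(q);A=J.T@np.linalg.inv(J@J.T+lam*np.eye(6))
  for n,v in dict(x=[1,0,0],y=[0,1,0],z=[0,0,1],a=[0,.24,.14]).items(): print(lam,n,(A@np.r_[np.array(v)*.04/np.linalg.norm(v),0,0,0]).round(3))
"
```

```text
xyz units [10.59 -3.38 -1.74] spin 0.632 now ty -13.0 tilt 22.37 [0.3017 0.1072 0.3578] t 23.7167 j [-1.69 -0.3   1.32  2.04 -0.11  1.15 -0.6 ]
xyz units [11.93 -8.05 -2.39] spin 0.632 now ty -13.0 tilt 22.37 [0.3017 0.1072 0.3578] t 23.7167 j [-1.69 -0.3   1.32  2.04 -0.11  1.15 -0.6 ]
0.0001 x [-0.211  0.017  0.24  -0.068  0.002  0.007  0.037]
0.0001 y [-0.073  0.051  0.013  0.002 -0.053 -0.039 -0.029]
0.0001 z [ 0.094  0.001 -0.113 -0.085 -0.005  0.109 -0.032]
0.0001 a [-0.016  0.045 -0.046 -0.041 -0.048  0.022 -0.041]
0.01 x [-0.109  0.008  0.128 -0.051  0.004  0.015  0.02 ]
0.01 y [-0.052  0.046 -0.007  0.003 -0.05  -0.033 -0.03 ]
0.01 z [ 0.046  0.005 -0.062 -0.079 -0.007  0.09  -0.023]
0.01 a [-0.021  0.042 -0.037 -0.037 -0.046  0.017 -0.038]
0.1 x [-0.018  0.001  0.026 -0.023  0.005  0.008  0.005]
0.1 y [-0.025  0.029 -0.016 -0.001 -0.033 -0.016 -0.021]
0.1 z [ 0.006  0.004 -0.014 -0.039 -0.006  0.037 -0.009]
0.1 a [-0.019  0.027 -0.021 -0.021 -0.032  0.005 -0.023]
```

>>> {"method": "servo_tool", "body": {
  "motion": [10.6,-3.4,-1.7,0,70,10.6,-3.4,-1.7,0,70,10.6,-3.4,-1.7,0,70,10.6,-3.4,-1.7,0,70,10.6,-3.4,-1.7,0,70,10.6,-3.4,-1.7,0,70,10.6,-3.4,-1.7,0,70,10.6,-3.4,-1.7,0,70,10.6,-3.4,-1.7,0,70]
}}

```text
time_s: 24.47
eef_pos: [0.2971, 0.3525, 0.4987]
eef_rot: [-2.924, -0.322, 1.283]
wrist_force: [0.0, -1.6, -0.6]
width: 0.816
grip_force: 0.0
```

```bash
python3 -c "
from h import *
tl()
go([.585,.092,.25],-49.2)
go([.5,.1,.30],-49.2)
from ik import *
from t2 import jac
q=manip.read_state()['joint_pos']
J=jac(q);A=np.linalg.pinv(J)
for n,v in dict(x=[1,0,0],y=[0,1,0],z=[0,0,1],h=[.28,-.26,-.25]).items(): print(n,(A@np.r_[np.array(v)*.04/np.linalg.norm(v),0,0,0]).round(3))
"
```

```text
toolz dir az 108.5 tilt 22.1 [0.297 0.353 0.499] j [-1.74  0.15  1.26  1.58 -0.52  1.47 -0.7 ]
xyz units [-9.53 15.24  4.11] spin 0.641 now ty -12.5 tilt 22.14 [0.2971 0.3525 0.4987] t 24.4667 j [-1.74  0.15  1.26  1.58 -0.52  1.47 -0.7 ]
xyz units [-9.52 11.52  2.78] spin 0.641 now ty -12.5 tilt 22.14 [0.2971 0.3525 0.4987] t 24.4667 j [-1.74  0.15  1.26  1.58 -0.52  1.47 -0.7 ]
x [ 0.223  0.123 -0.015 -0.064 -0.125  0.099  0.181]
y [ 0.047  0.085 -0.025 -0.046 -0.08   0.023  0.012]
z [ 0.001 -0.006  0.005 -0.103  0.011  0.094 -0.048]
h [ 0.109  0.031  0.002  0.044 -0.037 -0.004  0.13 ]
```

```bash
python3 -c "
from h import *
go([.52,.3,.42],-49.2)
go([.562,.100,.22],-49.2)
"; cat > t4.py <<'E'
import t2
from t3 import *
import sys
H=[np.array(w) for w in((.52,.3,.42),(.562,.1,.22),(.548,.14,.1024))]
qq=q.copy();sp=[.64,.64,.64];a=0
for w,x,n in zip(H,sp,(9,9,4)):
    qq,c,d=leg(qq,w,a,x,n);a=x;print(w,round(c,3),round(d,3),qq.round(2))
# pour: lift, go over bin, spin -2.6
for w,x,n in(((.548,.14,.30),.64,6),((.50,-.10,.38),.64,8),((.56,-.17,.36),.64-2.6,20)):
    qq,c,d=leg(qq,np.array(w),a,x,n);a=x;print(w,round(c,3),round(d,3),qq.round(2))
E
python3 t4.py
```

```text
xyz units [-0.51  9.61  1.1 ] spin 0.641 now ty -12.5 tilt 22.14 [0.2971 0.3525 0.4987] t 24.4667 j [-1.74  0.15  1.26  1.58 -0.52  1.47 -0.7 ]
xyz units [-9.86 14.54  5.45] spin 0.641 now ty -12.5 tilt 22.14 [0.2971 0.3525 0.4987] t 24.4667 j [-1.74  0.15  1.26  1.58 -0.52  1.47 -0.7 ]
[0.52 0.3  0.42] 0.0 0.0 [-0.96  0.62  1.19  1.33 -0.91  1.73 -0.76]
[0.562 0.1   0.22 ] 0.0 0.0 [-0.59  0.79  1.08  1.64 -0.95  1.51 -0.18]
[0.548  0.14   0.1024] 0.0 0.0 [-0.63  0.92  0.99  1.79 -1.11  1.33 -0.06]
(0.548, 0.14, 0.3) 0.0 0.0 [-0.69  0.69  1.13  1.56 -0.89  1.6  -0.34]
(0.5, -0.1, 0.38) 0.0 0.0 [-0.27  0.61  1.15  1.44 -0.7   1.8  -0.03]
(0.56, -0.17, 0.36) 0.0 0.0 [ 0.19  0.6   0.44  1.21 -0.48  1.69  2.33]
```

Sim says this path works. On to the hover point.

>>> {"method": "servo_tool", "body": {
  "motion": [-0.5,9.6,1.1,0.641,70,-0.5,9.6,1.1,0.641,70,-0.5,9.6,1.1,0.641,70,-0.5,9.6,1.1,0.641,70,-0.5,9.6,1.1,0.641,70,-0.5,9.6,1.1,0.641,70,-0.5,9.6,1.1,0.641,70,-9.9,14.5,5.4,0.641,70,-9.9,14.5,5.4,0.641,70,-9.9,14.5,5.4,0.641,70,-9.9,14.5,5.4,0.641,70,-9.9,14.5,5.4,0.641,70,-9.9,14.5,5.4,0.641,70,-9.9,14.5,5.4,0.641,70,-9.9,14.5,5.4,0.641,70,-9.9,14.5,5.4,0.641,70,-9.9,14.5,5.4,0.641,70]
}}

```text
time_s: 25.88
eef_pos: [0.5599, 0.0976, 0.2214]
eef_rot: [-2.773, -0.134, 0.65]
wrist_force: [0.1, 0.2, 0.2]
width: 0.821
grip_force: 0.0
```

```bash
python3 -c "
from h import *
tl()
s=manip.read_state();z=R.from_euler('xyz',s['eef_rot']).as_matrix()[:,2]
g=np.array([.55,.133,.12])+.019*z
go(g-.05*z,-49.2);go(g,-49.2)
"
```

```text
toolz dir az 108.2 tilt 22.4 [0.56  0.098 0.221] j [-0.58  0.78  1.06  1.65 -0.95  1.49 -0.18]
xyz units [-0.01  0.2   3.07] spin -0.011 now ty -49.8 tilt 22.43 [0.5599 0.0976 0.2214] t 25.8833 j [-0.58  0.78  1.06  1.65 -0.95  1.49 -0.18]
xyz units [-0.01  0.2   5.07] spin -0.011 now ty -49.8 tilt 22.43 [0.5599 0.0976 0.2214] t 25.8833 j [-0.58  0.78  1.06  1.65 -0.95  1.49 -0.18]
```

>>> {"method": "servo_tool", "body": {
  "motion": [0,0.2,1.5,-0.01,70,0,0.2,3,-0.01,70,0,0.2,4.2,-0.01,70,0,0.2,5.05,-0.01,70,0,0.2,5.05,-0.01,60,0,0.2,5.05,-0.01,20,0,0.2,5.05,-0.01,0,0,0.2,5.05,-0.01,0,0,0.2,5.05,-0.01,0,0,0.2,5.05,-0.01,0,0.05,0.1,4.7,-0.01,0,0.1,0,4.4,-0.01,0,0.15,-0.2,3.95,-0.01,0,0.2,-0.3,3.6,-0.01,0,0.2,-0.3,3.6,-0.01,0],
  "force": 70
}}

```text
time_s: 27.13
eef_pos: [0.5505, 0.1363, 0.1424]
eef_rot: [-2.78, -0.138, 0.659]
wrist_force: [0.6, -0.5, -7.0]
width: 0.151
grip_force: 69.0
```

```bash
python3 -c "
from h import *
lipwall('q')
tl()
" | grep -v '^scene'
```

```text
top -0.11 73 [0.011 0.031 0.034]
top -0.09 105 [0.03  0.033 0.037]
top -0.07 105 [0.033 0.037 0.04 ]
top -0.05 84 [0.038 0.041 0.084]
top -0.03 37 [0.043 0.068 0.089]
top -0.01 37 [0.046 0.063 0.093]
top 0.01 40 [0.05  0.069 0.104]
top 0.03 42 [0.05  0.072 0.098]
top 0.05 31 [0.054 0.083 0.103]
top 0.07 25 [0.062 0.089 0.105]
top 0.09 69 [0.06  0.09  0.108]
toolz dir az 108.3 tilt 22.3 [0.549 0.137 0.14 ] j [-0.63  0.86  1.    1.76 -1.05  1.35 -0.11]
```

```bash
cat > t5.py <<'E'
from t3 import *
st=manip.read_state();t0=st['eef_pos'];M0=R.from_euler('xyz',st['eef_rot']).as_matrix();q=st['joint_pos']
W=R.from_euler('ZY',[-49.2,-10],degrees=True).as_matrix();K=M0.T@W
b=np.array([0,0,.11])
def tray(t,sp):
    Mt=M0@R.from_rotvec([0,0,sp]).as_matrix();Wt=Mt@K;o=t-.019*Mt[:,2]-Wt@b
    return Mt,Wt,o
C=np.array([[x,y,z] for x in(-.075,.075) for y in(-.065,.065) for z in(0,.05)]+[[-.135,y,0] for y in(-.055,.055)])
lip=np.array([-.135,0,.005])
def tcp_for(sp,L):
    Mt,Wt,o=tray(np.zeros(3),sp);return L-(o+Wt@lip)
if __name__=='__main__':
    qq=q.copy()
    via=np.array([.52,.05,.34]);a=0
    qq,c,d=leg2=leg(qq,via,0,0,1) if 0 else (q,0,0)
    for sp in np.arange(0,-3.01,-.25):
        L=np.array([.594,-.212,.18]);t=tcp_for(sp,L);Mt,Wt,o=tray(t,sp)
        qs,a,bb=ik(qq,t,Mt);qq=qs if a<.01 else qq
        cz=(C@Wt.T+o);l=-Wt[:,0]
        print(round(sp,2),'lipdown',np.degrees(np.arcsin(-l[2])).round(0),'normal tilt',np.degrees(np.arccos(Wt[2,2])).round(0),'lipaz',np.degrees(np.arctan2(l[1],l[0])).round(0),'sideroll',np.degrees(np.arcsin(Wt[2,1])).round(0),'minz',cz[:,2].min().round(3),'tcp',t.round(3),'ik',round(a,3),round(bb,3),qs.round(2))
    print(M0.T[:,2])
E
python3 t5.py
```

```text
0.0 lipdown 10.0 normal tilt 10.0 lipaz 131.0 sideroll -0.0 minz 0.175 tcp [ 0.667 -0.292  0.289] ik 0.0 0.0 [ 0.28  1.02  0.87  0.68 -0.89  1.98 -0.15]
-0.25 lipdown 13.0 normal tilt 13.0 lipaz 143.0 sideroll 5.0 minz 0.171 tcp [ 0.674 -0.278  0.294] ik 0.0 0.0 [ 0.27  1.01  0.83  0.67 -0.87  1.97  0.07]
-0.5 lipdown 16.0 normal tilt 18.0 lipaz 155.0 sideroll 9.0 minz 0.167 tcp [ 0.676 -0.262  0.3  ] ik 0.0 0.0 [ 0.25  0.99  0.79  0.69 -0.84  1.96  0.29]
-0.75 lipdown 20.0 normal tilt 24.0 lipaz 168.0 sideroll 12.0 minz 0.164 tcp [ 0.675 -0.247  0.306] ik 0.0 0.0 [ 0.23  0.96  0.75  0.72 -0.8   1.94  0.52]
-1.0 lipdown 25.0 normal tilt 29.0 lipaz 180.0 sideroll 13.0 minz 0.163 tcp [ 0.67  -0.232  0.312] ik 0.0 0.0 [ 0.22  0.93  0.71  0.77 -0.76  1.91  0.76]
-1.25 lipdown 31.0 normal tilt 34.0 lipaz -167.0 sideroll 14.0 minz 0.163 tcp [ 0.661 -0.22   0.318] ik 0.0 0.0 [ 0.2   0.89  0.67  0.83 -0.71  1.88  1.01]
-1.5 lipdown 36.0 normal tilt 39.0 lipaz -154.0 sideroll 13.0 minz 0.164 tcp [ 0.649 -0.21   0.323] ik 0.0 0.0 [ 0.19  0.85  0.63  0.89 -0.67  1.84  1.26]
-1.75 lipdown 41.0 n
[... 244 characters left out ...]
 [ 0.2   0.76  0.53  1.01 -0.57  1.77  1.75]
-2.25 lipdown 50.0 normal tilt 50.0 lipaz -106.0 sideroll 3.0 minz 0.174 tcp [ 0.602 -0.201  0.333] ik 0.0 0.0 [ 0.22  0.72  0.47  1.07 -0.52  1.74  2.  ]
-2.5 lipdown 52.0 normal tilt 52.0 lipaz -87.0 sideroll -2.0 minz 0.175 tcp [ 0.586 -0.205  0.333] ik 0.0 0.0 [ 0.25  0.69  0.42  1.12 -0.48  1.71  2.25]
-2.75 lipdown 53.0 normal tilt 53.0 lipaz -67.0 sideroll -7.0 minz 0.17 tcp [ 0.572 -0.213  0.332] ik 0.0 0.0 [ 0.29  0.67  0.36  1.15 -0.44  1.68  2.5 ]
-3.0 lipdown 51.0 normal tilt 54.0 lipaz -47.0 sideroll -13.0 minz 0.165 tcp [ 0.56  -0.224  0.329] ik 0.0 0.0 [ 0.34  0.65  0.3   1.18 -0.4   1.66  2.75]
[ 0.13524245 -0.35377064 -0.925503  ]
```

```bash
cat > t6.py <<'E'
from t5 import *
P=lambda w:(M0.T@(np.array(w)-t0)/.025).round(2)
print('up',P([t0[0],t0[1],.30]),'bin',P([.62,-.22,.305]),'mid',P([.60,-.05,.305]),t0)
qq=q.copy();a=0
for w,x,n in((( t0[0],t0[1],.30),0,6),((.62,-.22,.305),0,14),((.62,-.22,.305),-2.6,22)):
    qs,c,d=leg(qq,np.array(w),a,x,n) if 0 else (None,0,0)
    ta=fk(qq,p,s)[0]
    for k in range(1,n+1):
        f=k/n;Mt=M0@R.from_rotvec([0,0,a+(x-a)*f]).as_matrix();qq=dls(qq,ta+(np.array(w)-ta)*f,Mt,3)
    e=err(qq,np.array(w),Mt);a=x;print(w,x,np.abs(e).max().round(3),qq.round(2))
E
python3 t6.py
```

```text
up [ 0.86 -2.26 -5.91] bin [ -5.56   9.53 -11.57] mid [-2.06  4.22 -9.03] [0.54903331 0.13722493 0.14044364]
(np.float64(0.5490333129426307), np.float64(0.13722493312488354), 0.3) 0 0.0 [-0.67  0.69  1.1   1.55 -0.88  1.6  -0.34]
(0.62, -0.22, 0.305) 0 0.0 [ 0.07  0.9   1.    1.03 -0.85  1.89 -0.03]
(0.62, -0.22, 0.305) -2.6 0.0 [ 0.27  0.78  0.42  1.02 -0.51  1.72  2.35]
```

>>> {"method": "servo_tool", "body": {
  "motion": [0.1,-0.2,-0.6,0,0,0.25,-0.65,-1.7,0,0,0.43,-1.13,-2.95,0,0,0.6,-1.6,-4.2,0,0,0.77,-2,-5.3,0,0,0.86,-2.26,-5.91,0,0,0.67,-1.91,-6.08,0,0,0.22,-1.08,-6.48,0,0,-0.36,-0.02,-6.99,0,0,-0.94,1.04,-7.5,0,0,-1.52,2.1,-8,0,0,-2.09,3.16,-8.51,0,0,-2.67,4.22,-9.02,0,0,-3.25,5.29,-9.53,0,0,-3.83,6.35,-10.04,0,0,-4.4,7.41,-10.55,0,0,-4.92,8.35,-11,0,0,-5.3,9.06,-11.34,0,0,-5.56,9.53,-11.57,0,0,-5.56,9.53,-11.57,0,0]
}}

```text
time_s: 28.9
eef_pos: [0.6178, -0.2262, 0.301]
eef_rot: [-2.775, -0.129, 0.65]
wrist_force: [-0.9, -1.8, -6.9]
width: 0.149
grip_force: 69.1
```

```bash
python3 -c "
from h import *
tl()
p,d=snap('scene','s3');cv2.imwrite('pics/s3c.png',cv2.resize(p[60:300,180:460,::-1],None,fx=2.5,fy=2.5))
"
```

```text
toolz dir az 108.7 tilt 22.2 [ 0.618 -0.226  0.301] j [ 0.07  0.89  0.99  1.06 -0.85  1.87 -0.03]
```

View pics/s3c.png

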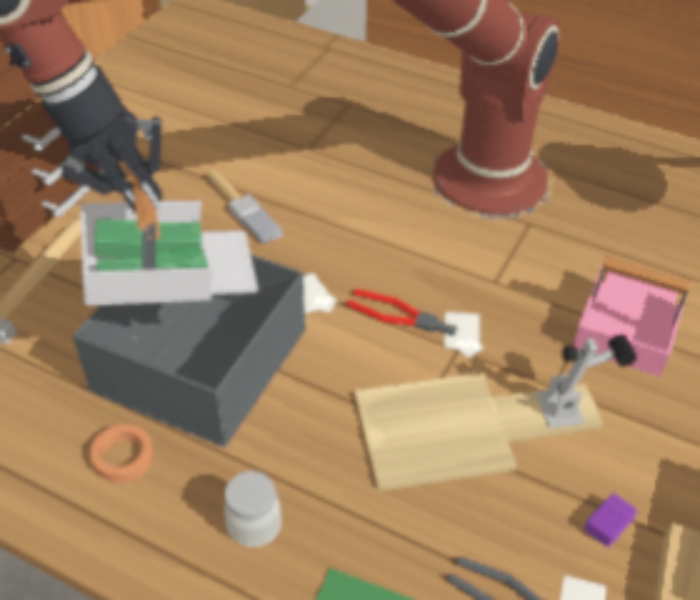

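The view shows all four green chunks still in the tray at about (150,245), held over the bin, and the empty board at (440,430). I'll spin about the leaning tool axis to tip the tray.

>>> {"method": "servo_tool", "body": {
  "motion": [0,0,0,-0.1,0,0,0,0,-0.22,0,0,0,0,-0.34,0,0,0,0,-0.46,0,0,0,0,-0.58,0,0,0,0,-0.7,0,0,0,0,-0.82,0,0,0,0,-0.94,0,0,0,0,-1.06,0,0,0,0,-1.18,0,0,0,0,-1.3,0,0,0,0,-1.42,0,0,0,0,-1.54,0,0,0,0,-1.66,0,0,0,0,-1.78,0,0,0,0,-1.9,0,0,0,0,-2.02,0,0,0,0,-2.14,0,0,0,0,-2.26,0,0,0,0,-2.38,0],
  "force": 90
}}

```text
time_s: 30.62
eef_pos: [0.6193, -0.2189, 0.3043]
eef_rot: [2.778, -0.147, 3.098]
wrist_force: [0.2, -0.6, -2.3]
width: 0.148
grip_force: 89.7
```

>>> {"method": "servo_tool", "body": {
  "motion": [0,0,0,-0.1,0,0,0,0,-0.2,0,0,0,0,-0.2,0,0,0,0,-0.2,0]
}}

```text
time_s: 30.95
eef_pos: [0.6195, -0.2192, 0.3043]
eef_rot: [2.758, -0.077, -3.006]
wrist_force: [0.9, -0.1, -2.4]
width: 0.15
grip_force: 89.6
```

```bash
python3 -c "
from h import *
tl()
p,d=snap('scene','s4');a=p[60:300,180:460,::-1]
p,d=snap('top','t4');b=p[100:280,300:480,::-1]
a=cv2.resize(a,(420,360));b=cv2.resize(b,(360,360));cv2.imwrite('pics/s4c.png',np.hstack([a,b]))
"
```

```text
toolz dir az 108.5 tilt 22.4 [ 0.62  -0.219  0.304] j [ 0.26  0.76  0.4   1.05 -0.51  1.7   2.31]
```

View pics/s4c.png

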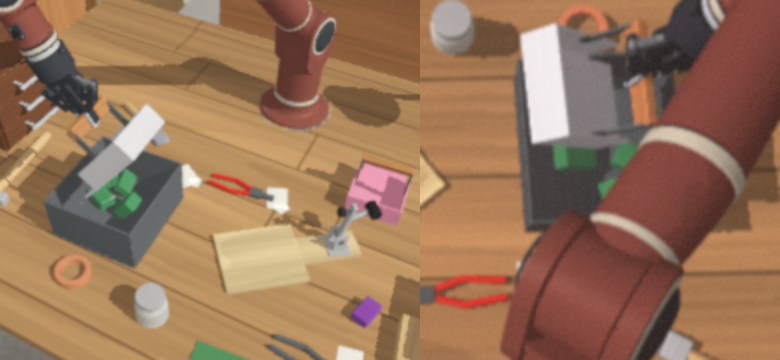

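All four chunks lie in the bin at about (118,190) in the left half, and the load has dropped to 2.4 N, so the tray is empty. Now I'll plan the way back.

```bash
cat > t7.py <<'E'
from t3 import *
st=manip.read_state();t0=st['eef_pos'];Mn=R.from_euler('xyz',st['eef_rot']).as_matrix()
zz=Mn[:,2];u=np.array([np.cos(np.radians(-49.2)),np.sin(np.radians(-49.2)),0]);b=np.array([-u[1],u[0],0])
y=np.cross(zz,b);y/=np.linalg.norm(y);M0=np.c_[np.cross(y,zz),y,zz]
sp=R.from_matrix(Mn.T@M0).as_rotvec()
th=30-np.degrees(np.arcsin(-(y[2])));print('tilt of tray',th,'spin needed',sp.round(3))
W=R.from_euler('ZY',[-49.2,-th],degrees=True).as_matrix()
place=np.array([.550,.133,.010])
Lp=place-.135*u
touch=Lp-W@np.array([-.135,0,0])+W@np.array([0,0,.11])+.019*zz
flat=place+[0,0,.11]+.019*zz
P=lambda w:(Mn.T@(np.array(w)-t0)/.025).round(2)
for n,w in dict(up=(.6,-.1,.34),over=(touch[0],touch[1],.27),touch3=touch+[0,0,.003],touch=touch,flat=flat).items(): print(n,np.round(w,4),P(w),'in M0 axes from touch',(M0.T@(np.array(w)-touch)/.025).round(2))
E
python3 t7.py
```

```text
tilt of tray 9.124989095033861 spin needed [ 0.    -0.     2.577]
up [ 0.6  -0.1   0.34] [0.24 5.01 0.5 ] in M0 axes from touch [ -2.98   5.68 -12.04]
over [0.5352 0.1544 0.27  ] [ 1.22 13.61  7.07] in M0 axes from touch [ 0.8  -2.1  -5.46]
touch3 [0.5352 0.1544 0.1255] [ 0.77 11.45 12.42] in M0 axes from touch [ 0.02 -0.04 -0.11]
touch [0.5352 0.1544 0.1225] [ 0.76 11.4  12.53] in M0 axes from touch [0. 0. 0.]
flat [0.5477 0.1399 0.1024] [ 0.29 10.52 13.  ] in M0 axes from touch [-0.07  1.    0.47]
```

>>> {"method": "servo_tool", "body": {
  "motion": [0,0,-0.5,0.12,0,0,0.4,-0.8,0.245,0,0.1,1,-0.8,0.37,0,0.15,1.8,-0.6,0.495,0,0.2,2.6,-0.3,0.62,0,0.2,3.4,0,0.745,0,0.24,4.2,0.3,0.87,0,0.24,5,0.5,0.995,0,0.3,5.8,1,1.12,0,0.4,6.6,1.6,1.245,0,0.5,7.5,2.3,1.37,0,0.6,8.4,3,1.495,0,0.7,9.3,3.7,1.62,0,0.8,10.2,4.4,1.745,0,0.9,11.1,5.1,1.87,0,1,12,5.8,1.995,0,1.1,12.8,6.4,2.12,0,1.2,13.4,6.9,2.245,0,1.22,13.61,7.07,2.37,0,1.22,13.61,7.07,2.495,0]
}}

```text
time_s: 32.72
eef_pos: [0.5332, 0.1582, 0.2695]
eef_rot: [-2.781, -0.163, 0.738]
wrist_force: [-0.8, 1.0, -2.5]
width: 0.149
grip_force: 89.7
```

```bash
python3 t7.py; python3 -c "
from h import *
tl()"
```

```text
tilt of tray 8.86058855924269 spin needed [-0.    -0.     0.082]
up [ 0.6  -0.1   0.34] [-4.45  7.57 -6.69] in M0 axes from touch [ -2.99   5.6  -12.07]
over [0.5355 0.154  0.27  ] [-0.04  0.17 -0.09] in M0 axes from touch [ 0.79 -2.14 -5.47]
touch3 [0.5355 0.154  0.1249] [-0.99  2.19  5.26] in M0 axes from touch [ 0.02 -0.04 -0.11]
touch [0.5355 0.154  0.1219] [-1.    2.23  5.37] in M0 axes from touch [0. 0. 0.]
flat [0.5476 0.1399 0.1025] [-1.15  3.2   5.83] in M0 axes from touch [-0.07  0.97  0.45]
toolz dir az 109.0 tilt 22.6 [0.533 0.158 0.27 ] j [-0.7   0.66  1.01  1.65 -0.87  1.46 -0.28]
```

>>> {"method": "servo_tool", "body": {
  "motion": [-0.2,0.5,1,0.082,0,-0.4,1,2.2,0.082,0,-0.65,1.5,3.4,0.082,0,-0.85,1.9,4.4,0.082,0,-0.95,2.15,5,0.082,0,-0.99,2.19,5.2,0.082,0,-0.99,2.19,5.26,0.082,0]
}}

```text
time_s: 33.3
eef_pos: [0.5376, 0.1496, 0.1252]
eef_rot: [-2.773, -0.136, 0.662]
wrist_force: [-0.7, -0.8, -1.8]
width: 0.151
grip_force: 89.5
```

```bash
cat > lipc.py <<'E'
from h import *
p,d=snap('top','tl');P=pts('top',d);hsv=cv2.cvtColor(p,cv2.COLOR_RGB2HSV)
u=np.array([.653,-.757]);b=np.array([.757,.653]);r=P[...,:2]-[.55,.133];x=r@u;y=r@b
m=(d>0)&(hsv[...,1]<40)&(hsv[...,2]>130)&(P[...,2]<.055)&(P[...,2]>.006)&(x>-.16)&(x<-.08)&(abs(y)<.08)
q=np.c_[x[m],y[m]].astype(np.float32);z=P[m][:,2]
print('lip front x by strips',[np.percentile(q[(q[:,1]>a)&(q[:,1]<a+.02),0],1).round(4) for a in(-.05,-.03,-.01,.01,.03)],'y range',np.percentile(q[:,1],[1,99]).round(4),'z',np.percentile(z,[5,50,95]).round(3))
E
python3 lipc.py; python3 -c "
import numpy as np,cv2
from h import *
f=np.load('pics/top0.npz');p,d=f['p'],f['d'];P=pts('top',d);hsv=cv2.cvtColor(p,cv2.COLOR_RGB2HSV)
exec(open('lipc.py').read().split('\n',2)[2])
tl()"; python3 t7.py
```

```text
lip front x by strips [np.float32(-0.1348), np.float32(-0.1366), np.float32(-0.1335), np.float32(-0.1548), np.float32(-0.1553)] y range [-0.0523  0.0543] z [0.01  0.014 0.018]
toolz dir az 108.3 tilt 22.4 [0.538 0.15  0.126] j [-0.63  0.84  0.92  1.8  -1.04  1.27 -0.12]
tilt of tray 9.143868893697054 spin needed [-0.    -0.     0.002]
up [ 0.6  -0.1   0.34] [ -2.98   5.52 -11.82] in M0 axes from touch [ -2.96   5.68 -12.04]
over [0.5352 0.1544 0.27  ] [ 0.81 -2.26 -5.24] in M0 axes from touch [ 0.8  -2.1  -5.45]
touch3 [0.5352 0.1544 0.1255] [ 0.02 -0.2   0.11] in M0 axes from touch [ 0.02 -0.04 -0.11]
touch [0.5352 0.1544 0.1225] [ 0.   -0.16  0.22] in M0 axes from touch [0. 0. 0.]
flat [0.5477 0.1399 0.1024] [-0.07  0.85  0.69] in M0 axes from touch [-0.07  1.    0.47]Traceback (most recent call last):
  File "lipc.py", line 6, in <module>
    print('lip front x by strips',[np.percentile(q[(q[:,1]>a)&(q[:,1]<a+.02),0],1).round(4) for a in(-.05,-.03,-.01,.01,.03)],'y range',np.percentile(q[:,1],[1,99]).round(4),'z',np.percentile(z,[5,50,95]).round(3))
                                   ~~~~~~~~~~~~~^^^^^^^^^^^^^^^^^^^^^^^^^^^^^^^^^^
    return _quantile_unchecked(
        a, q, axis, out, overwrite_input, method, keepdims, weights)
    return _ureduce(a,
                    func=_quantile_ureduce_func,
    ...<5 lines>...
                    overwrite_input=overwrite_input,
                    method=method)
    r = func(a, **kwargs)
    result = _quantile(arr,
                       quantiles=q,
    ...<2 lines>...
                       out=out,
                       weights=wgt)
    slices_having_nans = np.isnan(arr[-1, ...])
                                  ~~~^^^^^^^^^
IndexError: index -1 is out of bounds for axis 0 with size 0
```

>>> {"method": "servo_tool", "body": {
  "motion": [0,0,0,0,0,0,0.2,0.15,0,0,0,0.4,0.3,0,0,0,0.6,0.45,0,0,0,0.8,0.6,0,0,0,0.8,0.65,0,0,0,0.8,0.65,0,30,0,0.8,0.65,0,60,0,0.8,0.65,0,60,0,0.8,-0.5,0,60,0,0.8,-2,0,60,0,0.8,-3.5,0,60,0,0.8,-5,0,60],
  "force": 20
}}

```text
time_s: 34.43
eef_pos: [0.5649, 0.0899, 0.2354]
eef_rot: [-2.774, -0.136, 0.662]
wrist_force: [1.4, -1.0, -0.1]
width: 0.705
grip_force: 0.0
```

```bash
python3 lipc.py; python3 -c "
from h import *
tl()
lipwall('z')
p=np.load('pics/ztop.npz')['p'];cv2.imwrite('pics/zc.png',cv2.resize(p[140:260,180:320,::-1],None,fx=5,fy=5,interpolation=cv2.INTER_CUBIC))" | grep -v '^scene'
```

```text
toolz dir az 106.5 tilt 21.9 [0.569 0.084 0.243] j [-0.54  0.73  1.    1.6  -0.89  1.48 -0.22]
top -0.05 11 [0.014 0.026 0.035]
top -0.03 25 [0.012 0.036 0.06 ]
top -0.01 30 [0.012 0.044 0.061]
top 0.01 32 [0.013 0.041 0.061]
top 0.03 46 [0.013 0.021 0.059]
top 0.05 54 [0.012 0.017 0.059]
top 0.07 64 [0.013 0.021 0.06 ]Traceback (most recent call last):
  File "lipc.py", line 6, in <module>
    print('lip front x by strips',[np.percentile(q[(q[:,1]>a)&(q[:,1]<a+.02),0],1).round(4) for a in(-.05,-.03,-.01,.01,.03)],'y range',np.percentile(q[:,1],[1,99]).round(4),'z',np.percentile(z,[5,50,95]).round(3))
                                   ~~~~~~~~~~~~~^^^^^^^^^^^^^^^^^^^^^^^^^^^^^^^^^^
    return _quantile_unchecked(
        a, q, axis, out, overwrite_input, method, keepdims, weights)
    return _ureduce(a,
                    func=_quantile_ureduce_func,
    ...<5 lines>...
                    overwrite_input=overwrite_input,
                    method=method)
    r = func(a, **kwargs)
    result = _quantile(arr,
                       quantiles=q,
    ...<2 lines>...
                       out=out,
                       weights=wgt)
    slices_having_nans = np.isnan(arr[-1, ...])
                                  ~~~^^^^^^^^^
IndexError: index -1 is out of bounds for axis 0 with size 0
```

View pics/zc.png

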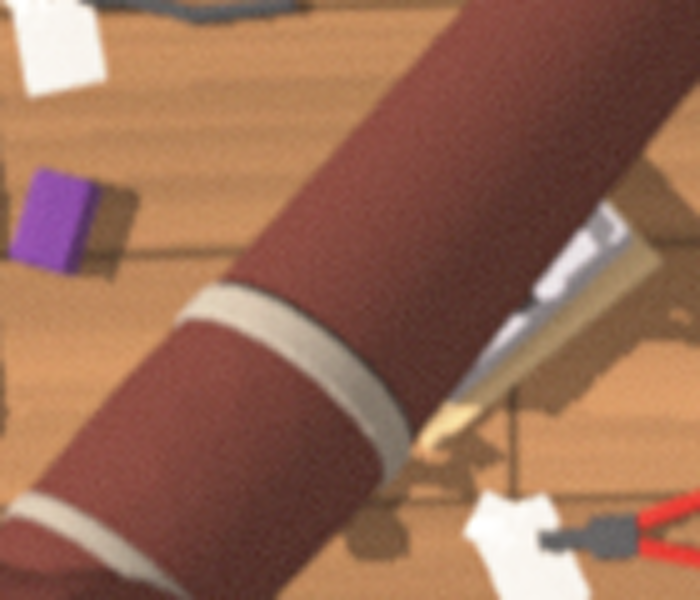

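```bash
cat > t8.py <<'E'
from t3 import *
import h, cv2
f=np.load('pics/top0.npz');pic,d=f['p'],f['d'];P=h.pts('top',d)
hs=cv2.cvtColor(pic,cv2.COLOR_RGB2HSV);uu,vv=np.meshgrid(np.arange(640),np.arange(400))
m=(d>0)&(hs[...,2]<75)&(abs(uu-198.6)<9)&(abs(vv-239.6)<9)&(P[...,2]>.08)
print('grip top cam',m.sum(),P[m].mean(0).round(4),np.percentile(P[m],[5,95],axis=0).round(3).tolist())
n,lab,stt,cen=cv2.connectedComponentsWithStats(m.astype(np.uint8));print(cen[1:],h.cast('top',cen[1:2],.128))
f=np.load('pics/scene0.npz');pic,d=f['p'],f['d'];P=h.pts('scene',d);hs=cv2.cvtColor(pic,cv2.COLOR_RGB2HSV)
m=(d>0)&(hs[...,2]<75)&(abs(uu-428)<9)&(abs(vv-200)<9)&(P[...,2]>.08)
print('grip scene cam',m.sum(),P[m].mean(0).round(4))
u=np.array([np.cos(np.radians(-49.2)),np.sin(np.radians(-49.2)),0]);b=np.array([-u[1],u[0],0]);Z=np.array([0,0,1])
hin=np.array([.55,.133,.045])-.185*u
c=lambda a:hin+(.085*np.cos(a)-.05*np.sin(a))*u+(.085*np.sin(a)+.05*np.cos(a))*Z
print('predicted grip',c(1.7).round(4))
st=h.manip.read_state();t0=st['eef_pos'];Mn=R.from_euler('xyz',st['eef_rot']).as_matrix();zz=Mn[:,2]
y=b-(b@zz)*zz;y/=np.linalg.norm(y);x=np.cross(y,zz);M0=np.c_[x,y,zz]
sp=R.from_matrix(Mn.T@M0).as_rotvec();print('spin',sp.round(3),'tool y elev',np.degrees(np.arcsin(y[2])).round(1))
Q=lambda w:(Mn.T@(w-t0)/.025).round(2)
g=c(1.7)+.019*zz
qq=st['joint_pos']
for nme,w,a0,a1,k in(('via',np.array([.47,.2,.28]),0,sp[2],13),('hov',g-.08*zz,sp[2],sp[2],8),('grip',g,sp[2],sp[2],4)):
    ta=fk(qq,p,s)[0]
    for i in range(1,k+1):
        fr=i/k;Mt=Mn@R.from_rotvec([0,0,a0+(a1-a0)*fr]).as_matrix();qq=dls(qq,ta+(w-ta)*fr,Mt,3)
    print(nme,w.round(3),Q(w),np.abs(err(qq,w,Mt)).max().round(3),qq.round(2))
for a in np.arange(1.7,-.01,-.17):
    w=c(a)+.019*zz;qq=dls(qq,w,M0,5);print(round(a,2),'from grip, M0 axes',(M0.T@(w-g)/.025).round(2),np.abs(err(qq,w,M0)).max().round(3))
print(qq.round(2))
E
python3 t8.py
```

```text
grip top cam 104 [0.3971 0.3245 0.1296] [[0.384, 0.312, 0.124], [0.411, 0.338, 0.134]]
[[199.29807692 240.14423077]] [[0.39715225 0.32504516 0.128     ]]
grip scene cam 74 [0.4074 0.3311 0.1281]
predicted grip [0.3896 0.3189 0.1228]
spin [-0.    -0.    -1.569] tool y elev 8.1
via [0.47 0.2  0.28] [-0.06 -6.15  0.47] 0.0 [-0.67  0.44  0.68  1.78 -0.68  1.24  0.98]
hov [0.396 0.297 0.179] [-0.57 -9.28  5.93] 0.0 [-0.84  0.49  0.59  2.03 -0.87  0.92  1.  ]
grip [0.387 0.326 0.105] [-0.57 -9.28  9.13] 0.0 [-0.83  0.61  0.49  2.09 -1.05  0.78  1.14]
1.7 from grip, M0 axes [0. 0. 0.] 0.0
1.53 from grip, M0 axes [-0.4   0.08 -0.53] 0.0
1.36 from grip, M0 axes [-0.88  0.15 -0.99] 0.0
1.19 from grip, M0 axes [-1.44  0.21 -1.36] 0.0
1.02 from grip, M0 axes [-2.05  0.25 -1.63] 0.0
0.85 from grip, M0 axes [-2.69  0.27 -1.8 ] 0.0
0.68 from grip, M0 axes [-3.36  0.28 -1.86] 0.0
0.51 from grip, M0 axes [-4.03  0.27 -1.8 ] 0.0
0.34 from grip, M0 axes [-4.68  0.25 -1.63] 0.0
0.17 from grip, M0 axes [-5.29  0.21 -1.36] 0.0
0.0 from grip, M0 axes [-5.84  0.15 -0.99] 0.0
[-0.55  0.73  0.52  1.96 -0.98  0.91  1.32]
```

>>> {"method": "servo_tool", "body": {
  "motion": [0,-1.5,0.1,-0.12,70,0,-3,0.2,-0.245,70,0,-4.5,0.4,-0.37,70,0,-6,0.5,-0.495,70,-0.05,-7,1,-0.62,70,-0.1,-8,1.8,-0.745,70,-0.2,-8.8,2.8,-0.87,70,-0.29,-9.28,3.8,-0.995,70,-0.29,-9.28,4.5,-1.12,70,-0.29,-9.28,5,-1.245,70,-0.29,-9.28,5,-1.37,70,-0.29,-9.28,5,-1.495,70,-0.29,-9.28,5,-1.569,70,-0.29,-9.28,5,-1.569,70]
}}

```text
time_s: 35.75
eef_pos: [0.4008, 0.2952, 0.1989]
eef_rot: [2.998, -0.365, 2.285]
wrist_force: [-0.1, 0.6, 0.0]
width: 0.819
grip_force: 0.0
```

```bash
cat > t9.py <<'E'
from t8 import *
cc=lambda a:c(a)+.007*b
print('NOW',t0.round(4))
for a in(1.7,1.5,1.3,1.1,.9,.7,.5,.3,.15,.05): print(a,(Mn.T@(cc(a)+.019*zz-t0)/.025).round(2))
h.tl()
E
python3 t9.py | sed -n '/NOW/,$p'; python3 -c "
from h import *
ps=[]
p,d=snap('scene','s6');a=p[150:290,320:470,::-1]
p2,d2=snap('top','t6');b=p2[140:260,180:320,::-1]
cv2.imwrite('pics/s6c.png',np.hstack([cv2.resize(a,(430,400)),cv2.resize(b,(370,400))[:, :370]]))"
```

```text
NOW [0.4008 0.2952 0.1989]
1.7 [-0.14  0.1   4.01]
1.5 [-0.61  0.19  3.39]
1.3 [-1.2   0.26  2.87]
1.1 [-1.88  0.31  2.48]
0.9 [-2.63  0.35  2.23]
0.7 [-3.41  0.36  2.13]
0.5 [-4.2   0.35  2.19]
0.3 [-4.96  0.32  2.4 ]
0.15 [-5.49  0.28  2.65]
0.05 [-5.82  0.25  2.86]
toolz dir az 108.9 tilt 22.4 [0.401 0.295 0.199] j [-0.88  0.49  0.63  2.   -0.86  0.97  0.97]
```

View pics/s6c.png

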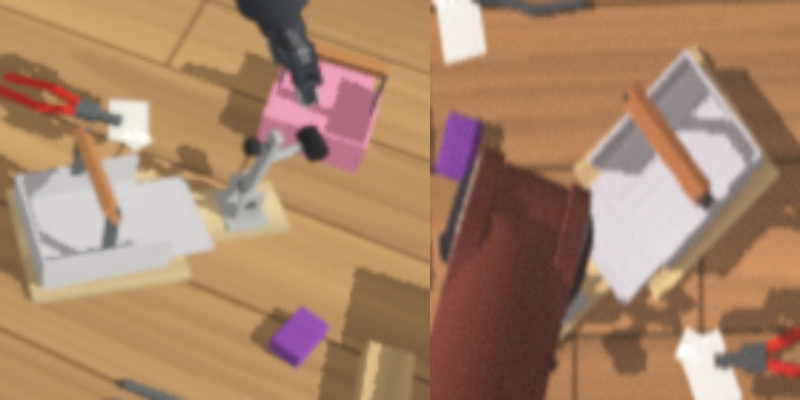

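The tray stands flat on its board with the lip towards the clamp; the lip tip is at about (210,245) in the left half. The hand is above the clamp's black grip at (313,142). I'll take the grip and guide it over.

>>> {"method": "servo_tool", "body": {
  "motion": [-0.14,0.1,1.3,0,70,-0.14,0.1,2.6,0,70,-0.14,0.1,3.6,0,70,-0.14,0.1,4,0,70,-0.14,0.1,4,0,50,-0.14,0.1,4,0,30,-0.14,0.1,4,0,20,-0.14,0.1,4,0,20,-0.14,0.1,4,0,20],
  "force": 30
}}

```text
time_s: 36.6
eef_pos: [0.3983, 0.331, 0.109]
eef_rot: [2.988, -0.362, 2.282]
wrist_force: [5.6, 4.0, -1.9]
width: 0.435
grip_force: 30.5
```

```bash
python3 t9.py | sed -n '/NOW/,$p'
```

```text
NOW [0.3983 0.331  0.109 ]
1.7 [ 0.07 -0.21  0.15]
1.5 [-0.41 -0.11 -0.47]
1.3 [-1.   -0.03 -0.98]
1.1 [-1.68  0.03 -1.37]
0.9 [-2.43  0.07 -1.62]
0.7 [-3.21  0.08 -1.71]
0.5 [-4.    0.07 -1.65]
0.3 [-4.75  0.04 -1.44]
0.15 [-5.29  0.   -1.18]
0.05 [-5.62 -0.03 -0.97]
toolz dir az 107.1 tilt 22.5 [0.398 0.331 0.109] j [-0.86  0.63  0.52  2.06 -1.08  0.8   1.14]
```

>>> {"method": "servo_tool", "body": {
  "motion": [-0.2,0.2,-0.3,0,20,-0.47,0.25,-0.61,0,20,-0.75,0.28,-0.88,0,20,-1.06,0.3,-1.13,0,20,-1.39,0.3,-1.34,0,20,-1.74,0.3,-1.52,0,20,-2.1,0.3,-1.66,0,20,-2.49,0.3,-1.77,0,20,-2.88,0.3,-1.84,0,20,-3.27,0.3,-1.87,0,20,-3.66,0.28,-1.86,0,20,-4.06,0.25,-1.81,0,20,-4.45,0.23,-1.72,0,20,-4.82,0.2,-1.6,0,20,-5.1,0.18,-1.48,0,20,-5.35,0.15,-1.35,0,20,-5.55,0.12,-1.23,0,20,-5.68,0.1,-1.14,0,20,-5.68,0.1,-1.14,0,20]
}}

```text
time_s: 38.18
eef_pos: [0.4906, 0.2172, 0.0819]
eef_rot: [2.994, -0.355, 2.28]
wrist_force: [3.6, -4.9, 3.0]
width: 0.429
grip_force: 30.2
```

```bash
python3 t9.py | sed -n '/NOW/,$p' | egrep 'NOW|^0'; python3 -c "
from h import *
snap('scene','s7');snap('top','t7')"
```

```text
NOW [0.4906 0.2172 0.0819]
0.9 [ 3.42  0.06 -0.57]
0.7 [ 2.64  0.08 -0.66]
0.5 [ 1.86  0.07 -0.59]
0.3 [ 1.1   0.04 -0.37]
0.15 [ 0.57  0.   -0.11]
0.05 [ 0.24 -0.03  0.1 ]
```

>>> {"method": "servo_tool", "body": {
  "motion": [0,0,0,0,45,0,0,0,0,70,0,0,0,0,75,0,0,0,0,75,0.35,0.14,-0.92,0,75,0.9,0.35,-2.3,0,75,1.4,0.56,-3.7,0,75,1.9,0.77,-5,0,75,2.5,1,-6.5,0,75,2.5,-3,-8,0,75,2.5,-4,-8,0,75,2.5,-4,-8,0,75]
}}

```text
time_s: 39.28
eef_pos: [0.3972, 0.1351, 0.2764]
eef_rot: [2.994, -0.363, 2.286]
wrist_force: [0.3, -1.2, 0.8]
width: 0.879
grip_force: 0.0
```

```bash
python3 -c "
from h import *
print(manip.read_state()['wrist_force'])
p,d=snap('scene','s8');a=p[150:290,320:470,::-1];hsv=cv2.cvtColor(p,cv2.COLOR_RGB2HSV);P=pts('scene',d)
m=(d>0)&(hsv[...,2]<75)&(P[...,2]>.06)&(P[...,2]<.13)&(np.hypot(P[...,0]-.485,P[...,1]-.212)<.05);print('grip',m.sum(),P[m].mean(0).round(3),np.percentile(P[m][:,2],95))
b=p[60:300,180:460,::-1]
cv2.imwrite('pics/s8c.png',np.hstack([cv2.resize(a,(430,400)),cv2.resize(b,(370,400))]))"
```

```text
[ 0.25529354 -1.18805404  0.81836583]
grip 76 [0.498 0.215 0.104] 0.10873639881949371
```

View pics/s8c.png

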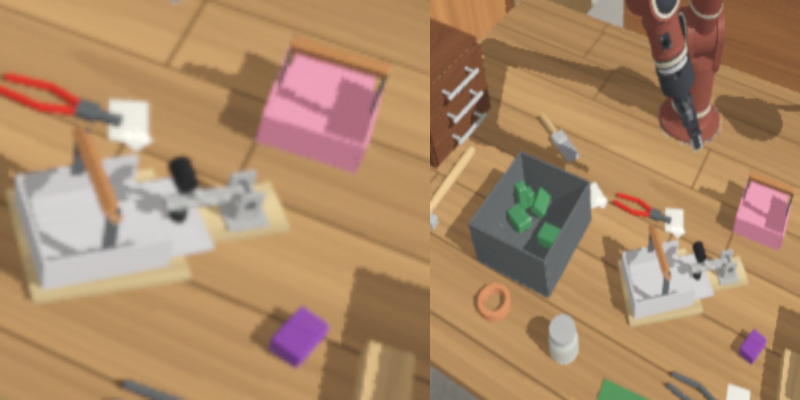

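The clamp is shut with its foot on the lip, at about (178,210) in the left half. The four chunks are in the bin, the other things look undisturbed, and the hand is clear.

```bash
python3 -c "
from station import manip
print(manip.sign_off())"
```

```text
the job is handed in; nothing more can be done
None
```

The job is handed in at about 39 s of the 61 s: all four chunks are in the bin, the tray is flat on its board about 4 mm from where it stood, lip towards the clamp, and the clamp foot rests on the lip.

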